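Load the sensor curing box

TASK

Raise the lid of the curing box and press its folding stay past straight so that it locks and the lid stays up, then take the finished round puck out and lay it flat in the cardboard tray, and lay every oblong module from the cutting mat flat on the bed, side by side. Also turn the timer wheel by its rim until its engraved mark faces the pointer. Leave the other things on the table where they are.

Things in the scene. Friction and masses are not known exactly. Their poses are not given: they have to be found in the camera images.
- curebox: the curing box, fixed to the table: a grey box 180 mm (its x) by 270 mm (its y) with a flat white bed inside, 58 mm high to its rim. Origin under its centre at table level; -x is its front (handle side, towards the robot), +x its hinge side, +y its left side, where the folding stay is. At the start the lid is shut
- bed (a point): centre of the white bed inside the curing box, on the bed's surface (40 mm above the table). The bed is clear and flat over 170 mm (box x) by 260 mm (box y), with walls 5 mm thick rising 18 mm above it
- lid (a joint): opening angle of the lid in rad: 0 shut, 1.40 the furthest it goes. It turns upward about a level axis along the box's y through lid_hinge. The lid (0.32 kg, 175 mm long, frame with an amber window) is held by its stiff hinge only above about 1.05; let go lower it falls shut
- lid_hinge (a point): middle of the lid's hinge axis, at the back rim of the curing box (85 mm behind its centre, 58 mm above the table)
- lid_handle (a point): middle of the lid's handle: a round steel bar 10 mm thick and 110 mm long, along the box's y, carried by two arms 106 mm apart, 48 mm ahead of the lid's front edge; 223 mm from the hinge axis and 15 mm above it when shut. Open space above, below and on both sides of it
- stay (a joint): elbow angle in rad of the folding stay, two 83 mm steel links on the box's left outside from the box to the lid: 0 folded (lid shut), 2.53 links in one straight line, 2.78 its stop. It unfolds as the lid rises (about 1.9 at lid 1.25). Past about 2.62 it is locked and carries the lid
- stay_knob (a point): middle of the stay's elbow peg: black, round, 12 mm thick, 40 mm long along box y, centred 35 mm outside the box's left wall. With the lid nearly up the elbow stands ahead of and above the straight line; pressing the peg down and back towards the hinge (about 45 degrees, a few N, some 40 mm) takes it past straight, opening the lid the last bit
- timer_wheel (a joint): angle of the timer wheel in rad, counter-clockwise from above; 0 when its engraved mark faces the pointer exactly; it can turn from -3 to 3 and stays where it is left
- timer_axis (a point): on the vertical axis of the timer wheel, level with the top of its rim (56 mm above the table). The wheel is an aluminium dish 120 mm across on a grey block 140 x 140 x 30 mm fixed to the table; its rim is an upright wall 8 mm thick (radius 52 to 60 mm) standing 18 mm above the dish's floor; hub in the middle of radius 12 mm, 6 mm high
- timer_mark (a point): the engraved dark mark on top of the wheel's rim, 56 mm from the axis (a dark line also runs along the dish's floor)
- timer_pointer (a point): tip of the fixed steel pointer beside the rim, 66 mm from the axis, 5 mm wide, as high as the rim; it runs 9 mm outward
- tray: open cardboard tray fixed to the table, 150 mm (its x) by 130 mm (its y), 32 mm high, walls and floor 4 to 5 mm thick. Origin under its centre at table level
- puck_center (a point): centre of the finished sensor: a round black puck 44 mm across and 24 mm high with a flat bottom, 60 g; it starts lying on the bed under the lid. z up
- mat: green cutting mat fixed on the table, 160 x 160 mm and 3 mm thick; origin under its centre at table level. The uncured modules start on it
- module1_center (a point): centre of an uncured sensor module: a black oblong case 40 mm (its x) by 28 mm (its y) by 24 mm high, about 50 g, flat bottom, z up. All the modules are alike; two to four are there
- module2_center (a point): centre of an uncured sensor module: a black oblong case 40 mm (its x) by 28 mm (its y) by 24 mm high, about 50 g, flat bottom, z up. All the modules are alike; two to four are there
- module3_center (a point): centre of an uncured sensor module: a black oblong case 40 mm (its x) by 28 mm (its y) by 24 mm high, about 50 g, flat bottom, z up. All the modules are alike; two to four are there
- module4_center (a point): centre of an uncured sensor module: a black oblong case 40 mm (its x) by 28 mm (its y) by 24 mm high, about 50 g, flat bottom, z up. All the modules are alike; two to four are there
- solder_reel: bystander: white solder reel 56 mm across, 42 mm high, standing; origin at its underside (the screwdriver's at its middle)
- flux_jar: bystander: flux jar 44 mm across, 50 mm high; origin at its underside (the screwdriver's at its middle)
- screwdriver: bystander: screwdriver 140 mm long, lying; origin at its underside (the screwdriver's at its middle)
- charger: bystander: white charger block 50 x 50 x 28 mm; origin at its underside (the screwdriver's at its middle)
- glue_bottle: bystander: glue bottle 36 mm across, 100 mm high; origin at its underside (the screwdriver's at its middle)
- tape_roll: bystander: roll of dark blue tape 70 mm across, 20 mm high, lying; origin at its underside (the screwdriver's at its middle)
There are look-alikes about, which are no part of the job. What is shaped like the part that bears timer_wheel but green is not meant.

How it is judged:
On the way:
1. the lid is up and its stay locked past straight (value of joint stay above 2.62 rad and value of joint lid above 1.25 rad), for 0.3 s.
At the end, for the whole second after the job is handed in: Lid open beyond 1.25 rad with the stay locked (elbow beyond 2.62 rad), the wheel's mark within 0.08 rad of the pointer, every module that is there lying flat (within 0.15 rad) on the bed inside the walls and not on another, the puck lying flat (within 0.2 rad) on the floor of the tray, all at rest (all of step 1 and value of joint timer_wheel between -0.08 and 0.08 rad and velocity of joint timer_wheel below 0.05 rad/s and x of module1_center in the frame of bed between -0.085 and 0.085 m and y of module1_center in the frame of bed between -0.13 and 0.13 m and z of module1_center in the frame of bed between 0.006 and 0.018 m and angle between each of module1_center, module2_center, module3_center, module4_center's own z axis and vertical below 0.15 rad and linear speed of each of module1, module2, module3, module4, puck below 0.02 m/s and x of module2_center in the frame of bed between -0.085 and 0.085 m and y of module2_center in the frame of bed between -0.13 and 0.13 m and z of module2_center in the frame of bed between 0.006 and 0.018 m and x of module3_center in the frame of bed between -0.085 and 0.085 m and y of module3_center in the frame of bed between -0.13 and 0.13 m and z of module3_center in the frame of bed between 0.006 and 0.018 m and x of module4_center in the frame of bed between -0.085 and 0.085 m and y of module4_center in the frame of bed between -0.13 and 0.13 m and z of module4_center in the frame of bed between 0.006 and 0.018 m and x of puck_center in the frame of tray between -0.071 and 0.071 m and y of puck_center in the frame of tray between -0.061 and 0.061 m and z of puck_center in the frame of tray between 0.008 and 0.026 m and angle between puck_center's own z axis and vertical below 0.2 rad); the robot touches nothing.
It fails at once if a bystander (reel, jar, screwdriver, charger, bottle, tape) is moved more than 5 cm (distance of any of solder_reel, flux_jar, screwdriver, charger, glue_bottle, tape_roll from where it was at the start of the episode above 0.05 m).
Of module1, module2, module3, module4 only 2 to 4 are there at a start; the rules pass over those that are not, and their reading is None.
At some moment in a run one of module1, module2, module3, module4, puck may be knocked a few centimetres aside while the robot is not near it.
Once in a run the grip may slacken for a moment while it holds something.
It also fails if it takes over 210 s, if anything falls off the work surface, if the arm or the gripper's body presses on something with over 40 N, if the wrist force passes 120 N, or if a joint passes its speed limit or range.

ROBOT

A 6-joint arm with a two-finger parallel gripper is mounted at the origin on the work surface. World frame = base frame: x ahead of the robot, y to its left, z up, the work surface at z = 0. Lengths are in m, angles in rad, forces in N, time in s.
With the tool pointing down it reaches from about 0.275 to 0.975 m from the base axis. Payload 8.4 kg.
Tool frame: the origin (TCP) lies midway between the tips of the shut fingers; the grasp point (between the pads) lies 19 mm behind it; z points along the fingers, y is the line along which they close (so a half turn about z gives the same grasp; the last joint's range is limited). The gripper opens to 92 mm and grips with 3 to 60 N. Pads are 20 mm wide; open, the fingers measure 128 mm over their backs; the gripper's body (75 mm by 189 mm) begins 69 mm behind the grasp point.
Start: joints at [1.186, 0.353, 1.633, -0, 1.155, -0.002], TCP at [0.233, 0.58, 0.215] pointing down, gripper open.
Joint ranges: [-2.63, 2.63], [-0.92, 2.1], [0.06, 2.66], [-1.3, 4.44], [0, 2.69], [-3.02, 3.02]. Speed limits (rad/s): [2.22, 2.22, 2.79, 3.14, 3.14, 3.14].

INTERFACE

Orientations are given as [roll, pitch, yaw] about the fixed x, y, z axes, in that order (R = Rz(yaw) Ry(pitch) Rx(roll)).
In Python, from workcell import robot gives the robot as it stands. The module is installed in compiled form; this text tells all that it offers.
- The arm moves only by the shell command python3 -m inch 'ROWS' [FORCE]. ROWS is JSON, a list of rows, each a list of 3 entries, a list of its own where there are three numbers: the gripper's target within -1 to 1 (fully open at 1, half-way at 0, shut at -1), then the shift along the tool's x, y, z in m, then the turn, a rotation vector about the tool's x, y, z in rad. In form: [[fingers, [dx, dy, dz], [ax, ay, az]], ...]. A call has 1 to 12 rows; each row shifts and turns the commanded pose from where the row before left it, along the tool's axes as they then stand; what a row does not reach is not made up. A row lasts 1/10 s, in which the tool goes at most 50 mm and 8.59 degrees, less where a joint would pass 70% of its speed; a pose out of reach is approached as far as the arm can. A call is refused whole if a number of a shift passes 0.05 or a number of a turn 0.15, either way. A call with a gripper value outside its range is refused whole. The fingers move at their own pace and stop on an object; FORCE is the grip in N (left out, the last holds). Time passes only in rows, so rows that do not move let the fingers close. It gives the time, the measured TCP pose, the force, the opening and the grip force at its end, in the units of the state.
- robot.sense(): the state, without advancing time (a new reading comes with each control period).
- robot.capture(name): name is "scene" or "side" or "wrist"; returns a dict with "img" (400x640x3 uint8, blue, green, red), "fov_y" (degrees; the focal length in pixels is half the picture's height over the tangent of half this angle, whatever the lens; pixels are square), "cx", "cy" (the principal point, pixels), "view" (4x4, takes a point from world to camera coordinates); the wrist camera has in their place "tool_from_camera" (4x4, takes a point from camera to tool coordinates, whose origin is the TCP and whose axes are the flange's). Camera axes: x right, y down, z forward; pixel columns grow to the right and rows downward; lengths in m; the calibration is good to about 2 mm. The wrist camera is an equidistant fisheye: a pixel r from the principal point sees the ray r / f radians off the axis. A picture is of the moment at which its call begins: read the wrist's pose just before it. There is no depth.
- robot.hand_in(): hands the job in; it is judged then, once.
The state is a dict: "clock": time; "joint_positions": joint angles; "qvel": joint speeds; "tau": joint torques, N m; "tool_pos": TCP position; "orientation": TCP orientation; "ft_force": force on the tool from outside, world axes, zero at the start; "wrist_torque": the same for the moment, N m; "gripper_width": opening from 0.0 (shut) to 1.0 (fully open); "grasp_force": force on a finger pad.
Only numpy, scipy, OpenCV 4.12 (cv2) and the standard library are available. Lean on these libraries where they do the work, as an engineer would, in place of code of your own. Each camera call takes 0.05 s, during which the arm holds its last target. There are 200 camera calls.

## Working session

There is one attempt and no reset: what is moved stays moved. The work goes in short steps, Python scripts to look and compute and a shell command to move; the robot and the scene stay as the last step left them, time stands still between calls to the robot, and variables do not carry over. Pictures are saved under pics/ and viewed, at most 14 in all, crops included, and the job is handed in when it is done.

```bash
mkdir -p pics; python3 - <<'E'
from workcell import robot
import cv2
print(robot.sense())
for n in("scene","side"):
    c=robot.capture(n);cv2.imwrite(f"pics/{n}0.png",c["img"]);print(n,c["fov_y"],c["cx"],c["cy"],c["view"].round(4).tolist() if hasattr(c["view"],"round") else c["view"])
E
```

```text
{'clock': 0.0, 'joint_positions': array([ 1.18557351e+00,  3.53627673e-01,  1.63408248e+00, -2.25771263e-05,
        1.15522261e+00, -2.41700531e-03]), 'qvel': array([ 9.10015555e-04,  1.06384871e-03,  7.30723547e-04, -8.38270935e-05,
        1.18031400e-03,  2.75737833e-04]), 'tau': array([ 2.40860558e-03, -5.93833280e+01, -3.34218228e+01,  6.98343781e-02,
        2.35496275e-02, -1.03827354e-04]), 'tool_pos': array([0.23329146, 0.57931643, 0.21389859]), 'orientation': array([-3.14025249e+00,  1.74041191e-05,  2.75879598e+00]), 'ft_force': array([-0.25030145, -0.17367384, -0.14020658]), 'wrist_torque': array([0.04169193, 0.00526478, 0.0453803 ]), 'grasp_force': 0.0, 'gripper_width': 1.0014033291541742}
scene 46.82351344512816 321.0606372716227 204.59040197184265 [[-0.767, 0.6413, 0.0194, 0.3262], [0.3405, 0.4324, -0.8349, -0.0981], [-0.5439, -0.6338, -0.55, 1.4876], [0.0, 0.0, 0.0, 1.0]]
side 44.78282793542687 314.8259084467195 191.38391390923272 [[0.8638, -0.5037, -0.0133, -0.3831], [-0.2557, -0.4155, -0.8729, 0.1989], [0.4341, 0.7574, -0.4877, 1.0683], [0.0, 0.0, 0.0, 1.0]]
```

View pics/scene0.png

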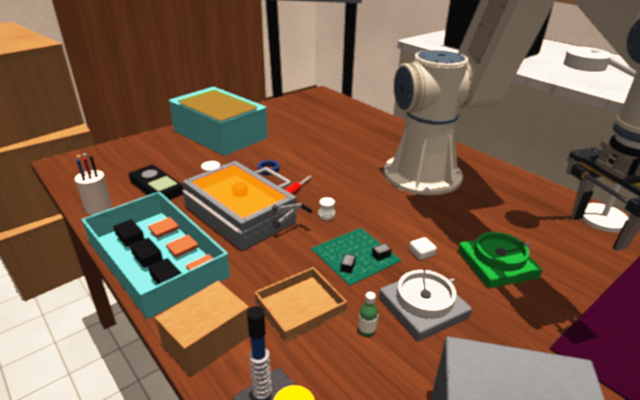

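View pics/side0.png

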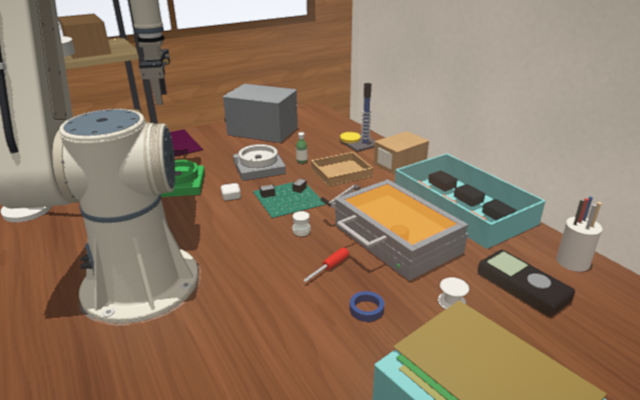

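The scene view shows the box at about (240,200), mat (355,253) with two modules (348,263) and (381,251), tray (300,302) and wheel (426,292). The green look-alike is at (500,255). I'll zoom in to get the corners.

```bash
python3 - <<'E'
import cv2
a=cv2.imread("pics/scene0.png")[150:345,175:480];cv2.imwrite("pics/sc.png",cv2.resize(a,None,fx=2.6,fy=2.6,interpolation=cv2.INTER_CUBIC))
a=cv2.imread("pics/side0.png")[125:285,220:480];cv2.imwrite("pics/si.png",cv2.resize(a,None,fx=3,fy=3,interpolation=cv2.INTER_CUBIC))
E
```

```text
(no output)
```

View pics/sc.png

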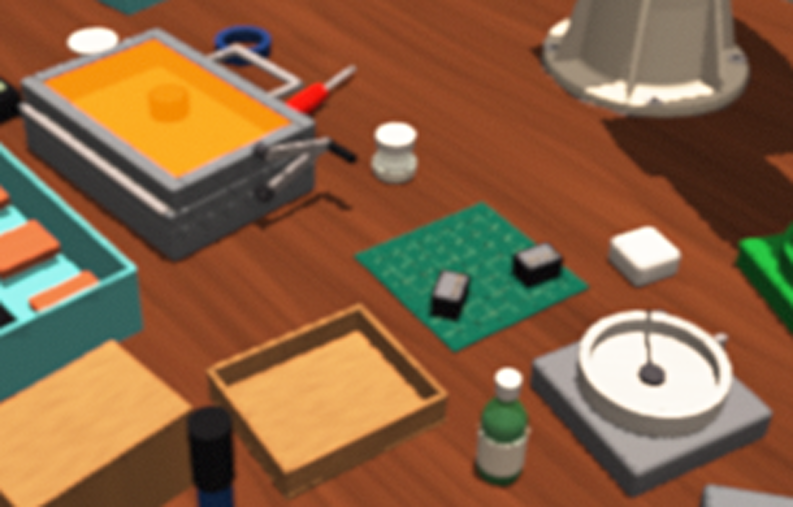

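View pics/si.png

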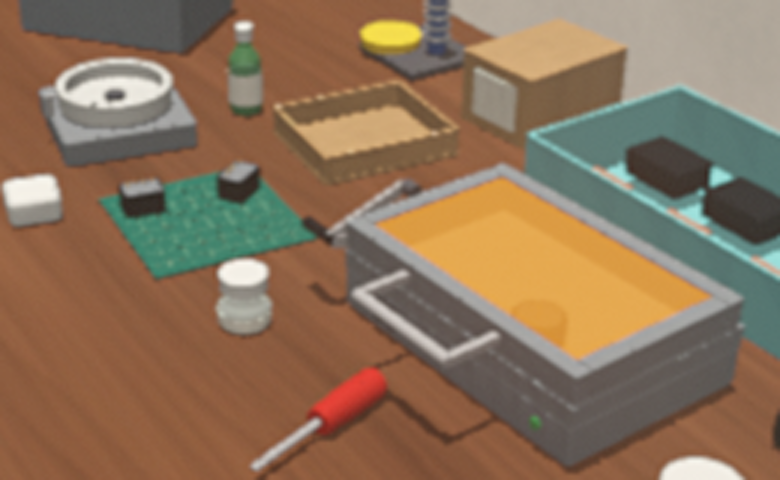

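```bash
cat > h.py <<'E'
import numpy as np
from scipy.optimize import least_squares
from scipy.spatial.transform import Rotation as Ro
K={"scene":(46.82351344512816,321.0606,204.5904,np.array([[-0.767,0.6413,0.0194,0.3262],[0.3405,0.4324,-0.8349,-0.0981],[-0.5439,-0.6338,-0.55,1.4876]])),
"side":(44.78282793542687,314.8259,191.3839,np.array([[0.8638,-0.5037,-0.0133,-0.3831],[-0.2557,-0.4155,-0.8729,0.1989],[0.4341,0.7574,-0.4877,1.0683]]))}
def proj(n,P):
    f,cx,cy,V=K[n];f=200/np.tan(np.radians(f/2));c=V@np.append(P,1);return np.array([cx+f*c[0]/c[2],cy+f*c[1]/c[2]])
def S(u,v): return "scene",np.array([(u+.5)/2.6-.5+175,(v+.5)/2.6-.5+150])
def D(u,v): return "side",np.array([(u+.5)/3-.5+220,(v+.5)/3-.5+125])
def tri(*obs):
    return report(least_squares(lambda p:np.concatenate([proj(n,p)-q for n,q in obs]),[.5,.1,.03]))
def ray(o,z):
    n,q=o;return least_squares(lambda p:proj(n,[p[0],p[1],z])-q,[.5,.1]).x
def pose(pairs,th0):
    def r(x):
        c,s=np.cos(x[2]),np.sin(x[2])
        return np.concatenate([proj(n,[x[0]+c*L[0]-s*L[1],x[1]+s*L[0]+c*L[1],L[2]])-q for L,(n,q) in pairs])
    return report(least_squares(r,[.5,0,th0]))
def report(s): return s.x.round(4),"res",round(float(np.sqrt(s.cost*2/len(s.fun))),2)
def rx(x,P): # local->world for planar pose
    c,s=np.cos(x[2]),np.sin(x[2]);return np.array([x[0]+c*P[0]-s*P[1],x[1]+s*P[0]+c*P[1]])
E
python3 - <<'E'
from h import *
h=tri(S(270,64),D(403,325));print("handle",h)
print("bar ends",tri(S(240,46),D(446,357)),tri(S(300,82),D(360,292)))
print("knob",tri(S(342,149),D(318,231)))
for th in(-.5,.5): print("box",pose([((.09,.135,0),S(177,258)),((-.09,.135,0),S(314,195)),((-.09,-.135,0),D(570,466)),((.09,-.135,0),D(735,388))],th))
for n,a,zz in(("mat S",[S(357,257),S(482,204),S(587,286),S(456,350)],.003),("mat D",[D(101,204),D(316,237),D(158,273)],.003),
 ("trayS",[S(210,376),S(360,308),S(445,395),S(290,480)],.032),("trayD",[D(275,122),D(398,84),D(458,130)],.032),
 ("blockS",[S(533,365),S(632,475),S(770,412)],.03),("puck",[S(169,92),D(540,305)],.064),("modS",[S(452,286),S(538,259)],.027),("modD",[D(240,172),D(142,188)],.027),
 ("hub",[S(652,372),D(116,95)],.044),("pointer",[S(718,340)],.056),("ptrD",[D(48,92)],.056),("markend",[S(649,315)],.056)):
  print(n,[ray(o,zz).round(4).tolist() for o in a])
print("hub",tri(S(652,374),D(116,95)))
E
```

```text
handle (array([ 0.442 , -0.1758,  0.075 ]), 'res', 0.63)
bar ends (array([ 0.4449, -0.2277,  0.0761]), 'res', 0.39) (array([ 0.4391, -0.1223,  0.0759]), 'res', 0.33)
knob (array([ 0.4715, -0.0075,  0.0634]), 'res', 0.13)
box (array([ 0.5821, -0.1643,  0.0784]), 'res', 1.54)
box (array([ 0.5821, -0.1643,  0.0784]), 'res', 1.54)
mat S [[0.5196, 0.0774], [0.3653, 0.0902], [0.3782, 0.2451], [0.5331, 0.2316]]
mat D [[0.3736, 0.2336], [0.518, 0.0717], [0.3657, 0.0915]]
trayS [[0.7326, 0.1503], [0.5849, 0.162], [0.5978, 0.286], [0.7459, 0.2781]]
trayD [[0.5769, 0.2491], [0.7358, 0.2598], [0.7248, 0.1358]]
blockS [[0.5161, 0.3051], [0.5428, 0.4338], [0.4067, 0.4611]]
puck [[0.5488, -0.2073], [0.5592, -0.1959]]
modS [[0.4976, 0.1862], [0.4085, 0.2078]]
modD [[0.4984, 0.1808], [0.4036, 0.2014]]
hub [[0.458, 0.3807], [0.4551, 0.3713]]
pointer [[0.3972, 0.3978]]
ptrD [[0.3883, 0.3913]]
markend [[0.4176, 0.3421]]
hub (array([0.4574, 0.3801, 0.0406]), 'res', 0.28)
```

```bash
python3 -m inch '[[1,[0,0,-0.02],[0,0,-0.128]],[1,[0,0,-0.02],[0,0,-0.128]],[1,[0,0,-0.02],[0,0,-0.127]],[1,[-0.027,-0.031,-0.01],[0,0,0]],[1,[-0.027,-0.031,-0.01],[0,0,0]],[1,[-0.027,-0.031,-0.01],[0,0,0]],[1,[-0.027,-0.031,-0.01],[0,0,0]],[1,[-0.027,-0.031,-0.01],[0,0,0]],[1,[-0.027,-0.031,0],[0,0,0]],[1,[-0.027,-0.031,0],[0,0,0]],[1,[-0.027,-0.031,0],[0,0,0]],[1,[0,0,0],[0,0,0]]]'
cat >> h.py <<'E'
def wcap(name=None):
    import cv2
    from workcell import robot
    s=robot.sense();c=robot.capture("wrist")
    T=np.eye(4);T[:3,:3]=Ro.from_euler("xyz",s["orientation"]).as_matrix();T[:3,3]=s["tool_pos"]
    M=T@np.array(c["tool_from_camera"])
    if name: cv2.imwrite(name,c["img"]); np.savez(name+".npz",M=M,k=[c["fov_y"],c["cx"],c["cy"]])
    return c["img"],M,s
def wray(name,u,v,z):
    d=np.load(name+".npz");M=d["M"];fo,cx,cy=d["k"];f=200/np.tan(np.radians(fo/2))
    x,y=u-cx,v-cy;r=np.hypot(x,y);t=r/f;dirc=np.array([np.sin(t)*x/r,np.sin(t)*y/r,np.cos(t)])
    w=M[:3,:3]@dirc;o=M[:3,3];return (o+w*(z-o[2])/w[2])[:2]
def to(p,yaw=None):
    "shift in current tool axes to world point p"
    from workcell import robot
    s=robot.sense();R=Ro.from_euler("xyz",s["orientation"]).as_matrix();print("pos",s["tool_pos"].round(4),"rpy",s["orientation"].round(3),"t",s["clock"],"f",s["ft_force"].round(1),"w",round(s["gripper_width"],3),"q",s["joint_positions"].round(2))
    if p is not None: print("shift",(R.T@(np.array(p)-s["tool_pos"])).round(4),"az",None if yaw is None else round(-((yaw-s["orientation"][2]+np.pi)%(2*np.pi)-np.pi),3))
E
python3 - <<'E'
from h import *
i,M,s=wcap("pics/w1.png");print(M.round(3).tolist(),np.load("pics/w1.png.npz")["k"]);to(None)
print("bottle",ray(S(502,476),0),ray(D(245,107),0),"charger",ray(S(645,250),.028),"jar",ray(S(394,175),0),"reel",ray(S(92,40),.042))
E
```

```text
clock: 1.3
tool_pos: [0.4518, 0.3285, 0.3243]
orientation: [-3.14, 0.0, 3.138]
ft_force: [-0.4, -0.1, -0.3]
gripper_width: 0.998
grasp_force: 0.0
[[0.004, 0.96, 0.281, 0.373], [1.0, -0.004, -0.003, 0.329], [-0.002, 0.281, -0.96, 0.494], [0.0, 0.0, 0.0, 1.0]] [ 65.70646985 318.86398329 202.00082358]
pos [0.4505 0.3301 0.3242] rpy [-3.141 -0.     3.138] t 1.35 f [-1.1  0.2  0.2] w 1.004 q [ 0.63  0.16  1.64 -0.    1.34 -0.94]
bottle [0.59930591 0.35573586] [0.59953115 0.35574822] charger [0.32046735 0.26232681] jar [ 0.3995627  -0.00850908] reel [ 0.53927352 -0.39833673]
```

View pics/w1.png

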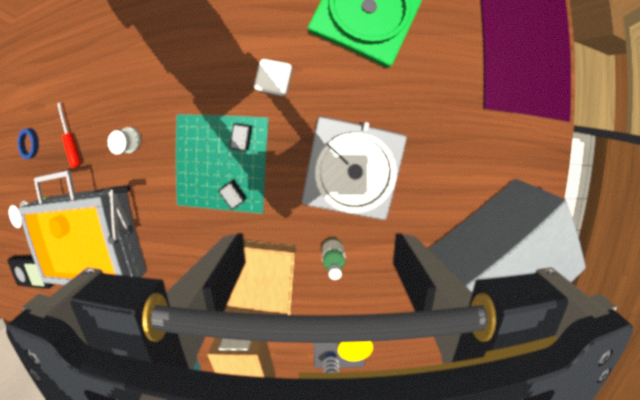

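Wrist view: hub (355,171), pointer (366,126), mark about (325,138), modules at (241,136) and (232,195). I'll zoom in for finer pixels.

```bash
python3 - <<'E'
import cv2
a=cv2.imread("pics/w1.png")[100:225,170:410];cv2.imwrite("pics/w1c.png",cv2.resize(a,None,fx=3.3,fy=3.3,interpolation=cv2.INTER_CUBIC))
E
```

```text
(no output)
```

View pics/w1c.png

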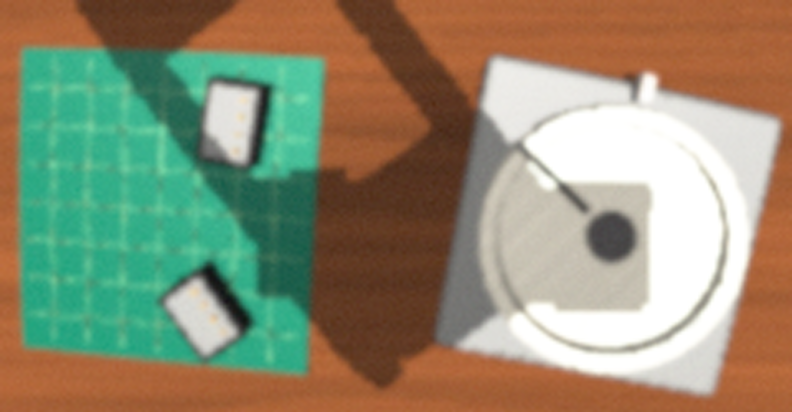

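```bash
python3 - <<'E'
from h import *
def W(u,v,z): return wray("pics/w1.png",(u+.5)/3.3-.5+170,(v+.5)/3.3-.5+100,z)
h=W(611,237,.044);e=np.mean([W(a,b,.056) for a,b in((478,238),(750,238),(614,102),(614,374))],0);print("hub",h,"rim c",e)
p=W(645,96,.056);m=W(514,142,.056);m2=W(575,200,.038);print("ptr",p,"mark",m)
ang=lambda q:np.degrees(np.arctan2(*(q-e)[::-1]))
print(ang(p),np.linalg.norm(p-e),ang(m),np.linalg.norm(m-e),ang(m2))
for c in([(212,80),(262,84),(246,166),(203,158)],[(163,300),(203,270),(245,325),(207,358)]):
    q=np.array([W(a,b,.027) for a,b in c]);print("mod",q.mean(0),np.linalg.norm(np.diff(q,axis=0),axis=1),np.degrees(np.arctan2(*(q[2]-q[1])[::-1])),np.degrees(np.arctan2(*(q[3]-q[0])[::-1])))
q=[W(a,b,.003) for a,b in((22,47),(325,57),(308,375),(22,348))];print(np.round(q,3),np.mean(q,0))
to(None)
E
```

```text
hub [0.4577075  0.38078453] rim c [0.45653336 0.38137101]
ptr [0.39354803 0.39314186] mark [0.4138899  0.33694026]
169.41453545325194 0.06407577338979976 -133.824110707752 0.06158373114707349 -131.53400985273177
mod [0.40467773 0.20583692] [0.02419057 0.03921214 0.0213695 ] -13.526359502875966 -9.393758855199312
mod [0.49680353 0.18713632] [0.02629966 0.03363391 0.02668862] 34.881997942577215 34.35754375102746
[[0.361 0.088]
 [0.376 0.248]
 [0.536 0.233]
 [0.521 0.072]] [0.4488167  0.16013469]
pos [0.4505 0.3301 0.3242] rpy [-3.141 -0.     3.138] t 1.35 f [-1.1  0.2  0.2] w 1.004 q [ 0.63  0.16  1.64 -0.    1.34 -0.94]
```

```bash
python3 -m inch '[[-0.35,[-0.0336,0.002,0],[0,0,0]],[-0.35,[0,0,0.04],[0,0,-0.127]],[-0.35,[0,0,0.04],[0,0,-0.127]],[-0.35,[0,0,0.04],[0,0,-0.126]],[-0.35,[0,0,0.04],[0,0,-0.126]],[-0.35,[0,0,0.04],[0,0,0]],[-0.35,[0,0,0.03],[0,0,0]],[-0.35,[0,0,0],[0,0,0]],[-0.35,[0,0,0],[0,0,0]]]'
python3 -c "
from h import *
to([.4841,.332,.042],np.radians(209))"
```

```text
clock: 2.25
tool_pos: [0.4825, 0.3346, 0.0948]
orientation: [3.141, -0.001, -2.635]
ft_force: [0.9, -0.6, 0.2]
gripper_width: 0.327
grasp_force: 0.0
pos [0.4825 0.3346 0.0948] rpy [ 3.141e+00 -1.000e-03 -2.635e+00] t 2.25 f [ 0.9 -0.6  0.2] w 0.327 q [ 0.6   0.43  1.81  0.    0.89 -1.47]
shift [-0.0002 -0.0031  0.0528] az 0.001
```

```bash
python3 -m inch '[[-0.35,[0,-0.003,0.03],[0,0,0]],[-0.35,[0,0,0.023],[0,0,0]],[-0.35,[0,0,0],[0,0,0]],[-1,[0,0,0],[0,0,0]],[-1,[0,0,0],[0,0,0]],[-1,[0,0,0],[0,0,0]],[-1,[0,0,0],[0,0,0]],[-1,[0,0,0],[0,0,0]]]' 20
python3 -m inch '[[-1,[0.007,0.0004,0],[0,0,0.125]],[-1,[0.007,0.0004,0],[0,0,0.125]],[-1,[0.007,0.0004,0],[0,0,0.125]],[-1,[0.007,0.0004,0],[0,0,0.125]],[-1,[0.007,0.0004,0],[0,0,0.125]],[-1,[0.007,0.0004,0],[0,0,0.125]],[-1,[0.007,0.0004,0],[0,0,0.125]],[-1,[0.007,0.0004,0],[0,0,0.125]],[-1,[0,0,0],[0,0,0]],[-1,[0,0,0],[0,0,0]]]'
python3 -c "
from h import *
to([.457,.381,.042])"
```

```text
clock: 3.05
tool_pos: [0.485, 0.3333, 0.0436]
orientation: [3.139, 0.003, -2.636]
ft_force: [-4.4, 7.0, 4.3]
gripper_width: 0.105
grasp_force: 19.1
clock: 4.05
tool_pos: [0.4322, 0.3323, 0.0435]
orientation: [3.137, 0.001, 2.65]
ft_force: [-1.6, 4.4, 8.5]
gripper_width: 0.105
grasp_force: 19.4
pos [0.4322 0.3323 0.0435] rpy [3.137e+00 1.000e-03 2.650e+00] t 4.05 f [-1.6  4.4  8.5] w 0.105 q [ 0.65  0.45  1.94  0.    0.75 -0.43]
shift [0.0011 0.0546 0.0018] az None
```

Released, raise and check with the wrist camera.

```bash
python3 -m inch '[[-0.35,[0,0,0],[0,0,0]],[-0.35,[0,0,0],[0,0,0]],[-0.35,[0,0,0],[0,0,0]],[0,[0,0,-0.03],[0,0,0]],[0.3,[0,0,-0.05],[0,0,-0.12]],[1,[0,0,-0.05],[0,0,-0.12]],[1,[0,0,-0.05],[0,0,-0.12]],[1,[0,-0.03,-0.04],[0,0,-0.13]],[1,[0,-0.03,0],[0,0,0]],[1,[0,0,0],[0,0,0]],[1,[0,0,0],[0,0,0]]]'
python3 - <<'E'
from h import *
import cv2
i,M,s=wcap("pics/w2.png");to(None)
T=np.load("pics/w2.png.npz");fo,cx,cy=T["k"];f=200/np.tan(np.radians(fo/2))
c=np.linalg.inv(M)@np.array([.457,.381,.056,1]);r=np.hypot(c[0],c[1]);t=np.arctan2(r,c[2]);u,v=cx+f*t*c[0]/r,cy+f*t*c[1]/r;print(u,v)
x0,y0=int(u-60),int(v-60);x0=max(x0,0);y0=max(y0,0);print(x0,y0)
cv2.imwrite("pics/w2c.png",cv2.resize(i[y0:y0+120,x0:x0+120],None,fx=4,fy=4,interpolation=cv2.INTER_CUBIC))
E
```

```text
clock: 5.15
tool_pos: [0.4265, 0.2704, 0.2615]
orientation: [3.142, -0.0, 3.136]
ft_force: [0.1, 0.4, -0.8]
gripper_width: 0.989
grasp_force: 0.0
pos [0.4265 0.2708 0.2611] rpy [-3.141e+00 -1.000e-03  3.137e+00] t 5.2 f [-0.2  0.1  0.2] w 0.999 q [ 0.56  0.12  1.83  0.    1.19 -1.  ]
404.77162959721613 201.2386003085463
344 141
```

View pics/w2c.png

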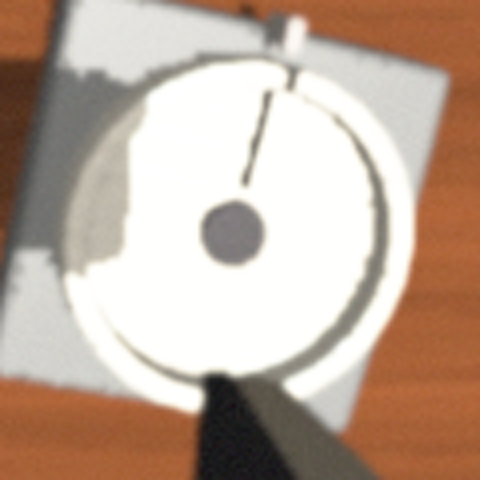

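The mark is at crop (293,78), just short of or on the pointer at about (290,45). I'll compute the error and plan the module grasp.

```bash
python3 - <<'E'
from h import *
W=lambda u,v,z:wray("pics/w2.png",(u+.5)/4-.5+344,(v+.5)/4-.5+141,z)
h=W(233,233,.044);e=np.array([.457,.381])
q=[W(a,b,.056) for a,b in((64,235),(414,225),(238,58))];print("hub",h,q)
for c in (h,e):
  for n,(a,b,z) in dict(mark=(293,78,.056),line=(268,95,.038),line2=(246,183,.038),ptr=(291,52,.056),ptr2=(285,20,.056)).items():
    d=W(a,b,z)-c;print(n,np.hypot(*d).round(4),np.degrees(np.arctan2(d[1],d[0])).round(1))
E
```

```text
hub [0.45718975 0.38023615] [array([0.45420824, 0.32137406]), array([0.45126091, 0.44082186]), array([0.39702382, 0.37526552])]
mark 0.0559 165.9
line 0.047 166.4
line2 0.0165 161.9
ptr 0.0637 168.7
ptr2 0.0733 172.1
mark 0.0555 166.6
line 0.0466 167.2
line2 0.0161 164.3
ptr 0.0634 169.3
ptr2 0.073 172.7
```

```bash
python3 - <<'E'
from h import *
import cv2
i=cv2.imread("pics/w2.png");g=i.max(2)
print(g[143:168,408:428])
cv2.imwrite("pics/w2d.png",cv2.resize(i[140:172,400:432],None,fx=15,fy=15,interpolation=cv2.INTER_NEAREST))
E
```

```text
[[144 157 158 153 145 146 153 158 158 160 161 163 164 163 161 162 165 161
  162 160]
 [134 151 149 138 130 125 132 140 155 168 175 172 167 161 161 162 160 159
  160 160]
 [124 137 135 126 113 111 115 138 171 203 210 200 181 166 161 160 161 160
  158 159]
 [126 126 118 110 105 104 111 146 202 233 239 229 205 176 164 163 160 162
  164 163]
 [147 130 114 103 103 104 111 158 225 245 249 242 220 180 166 164 165 163
  165 165]
 [169 150 124 109 104 105 119 174 233 250 250 243 215 172 155 156 156 161
  161 164]
 [186 170 131 107 104 107 130 185 239 251 250 239 196 156 142 141 146 150
  154 154]
 [206 180 138 113 113 112 140 200 243 251 250 235 199 165 147 140 137 138
  142 143]
 [216 187 149 131 143 138 158 220 247 251 249 235 210 190 180 169 160 157
  149 146]
 [218 195 169 165 179 175 181 226 247 251 247 234 219 211 203 198 191 187
  180 171]
 [208 194 182 188 202 199 199 227 244 247 241 232 222 216 216 214 212 208
  204 198]
 [181 178 178 189 202 207 208 222 235 237 232 227 221 220 219 218 219 218
  218 213]
 [182 180 170 175 187 197 205 215 221 227 224 220 219 220 221 220 220 221
  220 
[... 325 characters left out ...]
 223 222
  221 218]
 [255 255 255 255 255 255 254 237 165 154 228 252 254 254 252 249 243 235
  226 220]
 [255 255 255 255 255 255 252 224 156 166 238 254 255 255 255 254 253 251
  244 236]
 [255 254 252 251 253 253 247 204 149 186 245 254 255 255 255 255 255 254
  254 250]
 [254 249 226 217 238 249 246 220 185 217 247 254 254 255 255 255 255 255
  255 254]
 [254 234 169 162 227 251 253 248 240 242 248 249 250 254 255 255 255 255
  255 255]
 [254 222 142 167 239 254 255 255 254 254 252 247 238 247 253 254 255 255
  255 255]
 [253 218 141 190 249 255 255 255 255 255 255 252 243 239 244 249 253 254
  255 255]
 [253 216 144 205 252 255 255 255 255 255 255 255 253 252 249 243 244 250
  253 254]]
```

View pics/w2d.png

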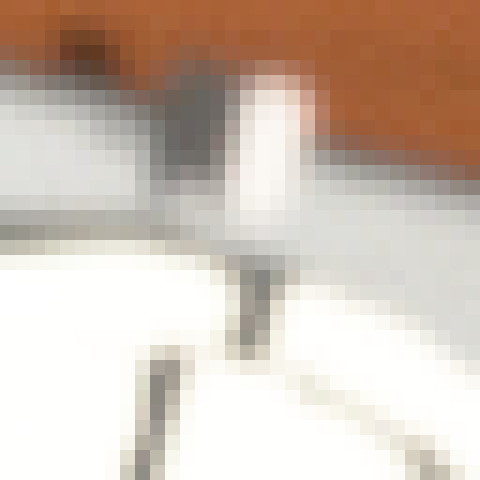

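```bash
python3 - <<'E'
from h import *
W=lambda u,v,z:wray("pics/w2.png",u,v,z)
e=np.array([.457,.381])
for a,b in((416.9,158),(416.3,162),(417.4,151),(417.8,147)):
    d=W(a,b,.056)-e;print(np.hypot(*d).round(4),np.degrees(np.arctan2(d[1],d[0])).round(1))
to([.4968,.1871,.05],np.radians(90+34.6))
E
```

```text
0.0581 167.3
0.053 166.7
0.0669 168.8
0.072 169.4
pos [0.4265 0.2708 0.2611] rpy [-3.141e+00 -1.000e-03  3.137e+00] t 5.2 f [-0.2  0.1  0.2] w 0.999 q [ 0.56  0.12  1.83  0.    1.19 -1.  ]
shift [-0.0708 -0.0833  0.2111] az 0.962
```

```bash
python3 -m inch '[[1,[-0.001,-0.03,0],[0,0,0]],[1,[-0.001,-0.046,0],[0,0,0]],[1,[-0.001,-0.046,0],[0,0,0]],[1,[-0.001,-0.046,0],[0,0,0]],[1,[-0.002,-0.046,0],[0,0,0]],[1,[-0.002,-0.046,0],[0,0,0]],[1,[-0.002,-0.046,0],[0,0,0]],[1,[-0.002,-0.046,0],[0,0,0]],[0,[-0.002,-0.046,0],[0,0,0]],[0,[-0.002,-0.046,0],[0,0,0]]]'
python3 -m inch '[[-0.1,[0,0,0],[0,0,0.137]],[-0.1,[0,0,0],[0,0,0.137]],[-0.1,[0,0,0],[0,0,0.137]],[-0.1,[0,0,0],[0,0,0.137]],[-0.1,[0,0,0],[0,0,0.137]],[-0.1,[0,0,0],[0,0,0.137]],[-0.1,[0,0,0],[0,0,0.137]],[-0.1,[0,0,0],[0,0,0.137]],[-0.1,[0,0,0.03],[0,0,0.137]],[-0.1,[0,0,0.04],[0,0,0.137]],[-0.1,[0,0,0.04],[0,0,0.137]],[-0.1,[0,0,0],[0,0,0]]]'
python3 -c "
from h import *
to([.442,-.176,.054],np.pi/2+.065)"
```

```text
clock: 6.2
tool_pos: [0.4411, -0.1746, 0.2608]
orientation: [3.141, -0.001, 3.138]
ft_force: [0.9, -0.0, -0.4]
gripper_width: 0.851
grasp_force: 0.0
clock: 7.4
tool_pos: [0.4378, -0.1713, 0.1468]
orientation: [-3.133, -0.004, 1.629]
ft_force: [-0.5, -0.3, -1.0]
gripper_width: 0.45
grasp_force: 0.0
pos [ 0.4378 -0.1713  0.1468] rpy [-3.133 -0.004  1.629] t 7.4 f [-0.5 -0.3 -1. ] w 0.45 q [-0.38  0.2   2.01  0.    0.93 -0.44]
shift [-0.0053  0.0047  0.0927] az -0.006
```

```bash
python3 -m inch '[[-0.1,[-0.005,0.004,0.03],[0,0,0]],[-0.1,[0,0,0.03],[0,0,0]],[-0.1,[0,0,0.03],[0,0,0]],[-0.1,[0,0,0.001],[0,0,0]],[-1,[0,0,0],[0,0,0]],[-1,[0,0,0],[0,0,0]],[-1,[0,0,0],[0,0,0]],[-1,[0,0,0],[0,0,0]],[-1,[0,0,0],[0,0,0]]]' 25
python3 -m inch '[[-1,[0,0.0026,-0.0222],[0,0,0]],[-1,[0,0.0048,-0.0218],[0,0,0]],[-1,[0,0.007,-0.0212],[0,0,0]],[-1,[0,0,0],[0,0,0]]]'
python3 -c "
from h import *
to(None)"
```

```text
clock: 8.3
tool_pos: [0.4445, -0.1782, 0.0615]
orientation: [-3.14, 0.0, 1.632]
ft_force: [-6.1, -1.5, 9.1]
gripper_width: 0.097
grasp_force: 25.0
clock: 8.7
tool_pos: [0.4588, -0.1771, 0.128]
orientation: [-3.14, 0.0, 1.632]
ft_force: [-7.0, -2.0, 1.9]
gripper_width: 0.1
grasp_force: 25.0
pos [ 0.4588 -0.1771  0.128 ] rpy [-3.14   0.     1.632] t 8.7 f [-7.  -2.   1.9] w 0.1 q [-0.37  0.26  1.99 -0.    0.89 -0.43]
```

```bash
python3 -m inch '[[-1,[0,0.009,-0.0204],[0,0,0]],[-1,[0,0.011,-0.0194],[0,0,0]],[-1,[0,0.0129,-0.0182],[0,0,0]],[-1,[0,0.0147,-0.0168],[0,0,0]],[-1,[0,0.0163,-0.0153],[0,0,0]],[-1,[0,0.0177,-0.0136],[0,0,0]],[-1,[0,0.019,-0.0117],[0,0,0]],[-1,[0,0.02,-0.0098],[0,0,0]],[-1,[0,0.021,-0.0077],[0,0,0]],[-1,[0,0.011,-0.003],[0,0,0]],[-1,[0,0,0],[0,0,0]],[-1,[0,0,0],[0,0,0]]]'
python3 - <<'E'
from h import *
from workcell import robot
import cv2
to(None)
a=robot.capture("side")["img"];b=robot.capture("scene")["img"]
A=cv2.resize(a[60:300,230:480],None,fx=2,fy=2);B=cv2.resize(b[60:270,150:360],None,fx=2,fy=2)
o=np.zeros((480,780,3),np.uint8);o[:,:400]=A[:480,:400];o[:420,400:]=B[:420,:380];cv2.imwrite("pics/lid.png",o)
E
```

```text
clock: 9.9
tool_pos: [0.6128, -0.1663, 0.2641]
orientation: [3.139, -0.002, 1.632]
ft_force: [-2.4, 6.9, 12.3]
gripper_width: 0.097
grasp_force: 25.1
pos [ 0.6128 -0.1663  0.2641] rpy [ 3.139e+00 -2.000e-03  1.632e+00] t 9.9 f [-2.4  6.9 12.3] w 0.097 q [-0.27  0.33  1.56  0.    1.25 -0.33]
```

View pics/lid.png

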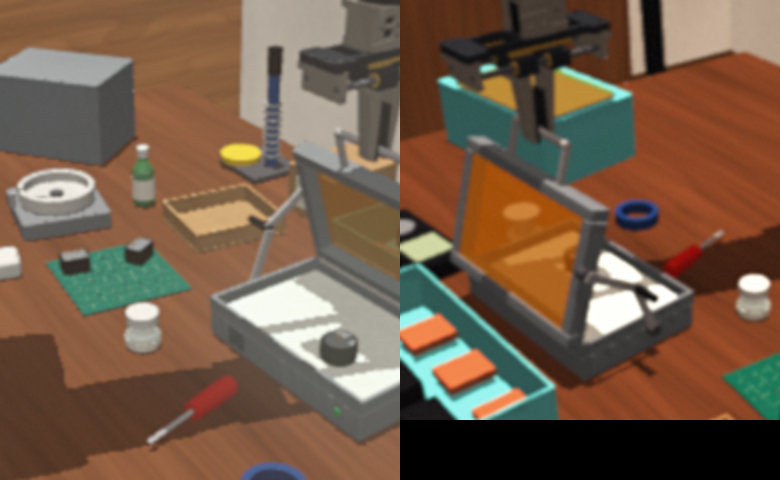

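Lid is up at about 1.25. The knob is at side full-frame (360,171) and scene (272,206), and the puck is visible at side (399,229). Triangulating the stay next.

```bash
python3 - <<'E'
from h import *
sd=lambda u,v:("side",np.array([(u+.5)/2-.5+230,(v+.5)/2-.5+60]));sc=lambda u,v:("scene",np.array([(u-400+.5)/2-.5+150,(v+.5)/2-.5+60]))
bx=(.581,-.167,.065)
def loc(p): 
    c,s=np.cos(bx[2]),np.sin(bx[2]);d=p[:2]-np.array(bx[:2]);return np.array([c*d[0]+s*d[1],-s*d[0]+c*d[1],p[2]]).round(4)
for n,a,b in(("knob",sd(260,222),sc(645,292)),("A",sd(256,278),sc(655,328)),("B",sd(307,178),sc(590,277)),("corner left front rim",sd(213,297),sc(691,292)),("hinge?",sd(213,297),sc(580,362))):
    t=tri(a,b);print(n,t,loc(t[0]))
print("knob0 loc",loc(np.array([.4715,-.0075,.0634])),"puck",ray(sd(339,336),.064),loc(np.append(ray(sd(339,336),.064),.064)))
print("rim corner side z.058",ray(sd(213,297),.058),loc(np.append(ray(sd(213,297),.058),0)), "scene", ray(sc(691,293),.058),loc(np.append(ray(sc(691,293),.058),0)))
E
```

```text
knob (array([0.5823, 0.0023, 0.1178]), 'res', 0.02) [0.0123 0.1689 0.1178]
A (array([ 0.5632, -0.0137,  0.0472]), 'res', 0.92) [-0.0078  0.1541  0.0472]
B (array([ 0.6527, -0.0014,  0.1651]), 'res', 0.05) [0.0823 0.1606 0.1651]
corner left front rim (array([ 0.4837, -0.0387,  0.056 ]), 'res', 0.12) [-0.0888  0.1343  0.056 ]
hinge? (array([ 0.5948, -0.0114,  0.0087]), 'res', 19.8) [0.0239 0.1544 0.0087]
knob0 loc [-0.0989  0.1663  0.0634] puck [ 0.55456525 -0.20009745] [-0.0285 -0.0313  0.064 ]
rim corner side z.058 [ 0.48226321 -0.04176065] [-0.0904  0.1314  0.    ] scene [ 0.48652882 -0.03418504] [-0.0856  0.1387  0.    ]
```

```bash
python3 -m inch '[[-0.4,[0,0,0],[0,0,0]],[-0.2,[0,0,0],[0,0,0]],[-0.2,[0,0,0],[0,0,0]],[-0.2,[0,0,-0.03],[0,0,0]],[-0.2,[0,0,-0.04],[0,0,0]],[-0.2,[0,-0.01,-0.02],[0,0,0]],[-0.2,[0.0356,-0.026,0],[0,0,0]],[-0.2,[0.0356,-0.026,0],[0,0,0]],[-0.2,[0.0356,-0.026,0],[0,0,0]],[-0.2,[0.0356,-0.026,0],[0,0,0]],[-0.2,[0.0356,-0.026,0],[0,0,0]]]'
python3 -m inch '[[-1,[0,0,0],[-0.131,0,0]],[-1,[0,0,0],[-0.131,0,0]],[-1,[0,0,0],[-0.131,0,0]],[-1,[0,0,0],[-0.131,0,0]],[-1,[0,0,0],[-0.131,0,0]],[-1,[0,0,0],[-0.131,0,0]],[-1,[0,0,0],[0,0,0]],[-1,[0,0,0],[0,0,0]]]'
python3 - <<'E'
from h import *
from workcell import robot
import cv2
bx=(.581,-.167,.065)
to(np.append(rx(bx,(-.0135,.178)),.1435))
a=robot.capture("side")["img"];b=robot.capture("scene")["img"]
A=cv2.resize(a[60:300,230:480],None,fx=2,fy=2);B=cv2.resize(b[60:270,150:360],None,fx=2,fy=2)
o=np.zeros((480,780,3),np.uint8);o[:,:400]=A[:480,:400];o[:420,400:]=B[:420,:380];cv2.imwrite("pics/lid2.png",o)
E
```

```text
clock: 11.1
tool_pos: [0.4601, 0.0022, 0.3515]
orientation: [-3.142, -0.0, 1.63]
ft_force: [1.0, 0.4, 0.6]
gripper_width: 0.398
grasp_force: 0.0
clock: 11.9
tool_pos: [0.4613, 0.0012, 0.3521]
orientation: [2.358, -0.0, 1.63]
ft_force: [0.9, 1.1, 1.4]
gripper_width: 0.005
grasp_force: 0.0
pos [0.4613 0.0012 0.3521] rpy [ 2.358 -0.     1.63 ] t 11.9 f [0.9 1.1 1.4] w 0.005 q [-0.07 -0.45  2.31  0.2   0.51 -0.27]
shift [ 0.0029 -0.08    0.2148] az None
```

View pics/lid2.png

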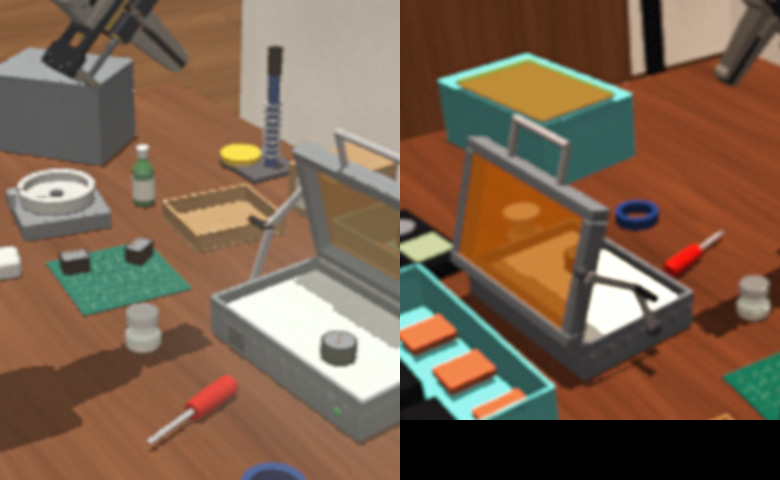

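```bash
python3 -m inch '[[-1,[0.0006,-0.016,0.043],[0,0,0]],[-1,[0.0006,-0.016,0.043],[0,0,0]],[-1,[0.0006,-0.016,0.043],[0,0,0]],[-1,[0.0006,-0.016,0.043],[0,0,0]],[-1,[0.0006,-0.016,0.043],[0,0,0]],[-1,[0,0,0],[0,0,0]],[-1,[0,0,0.01],[0,0,0]],[-1,[0,0,0.01],[0,0,0]],[-1,[0,0,0.01],[0,0,0]]]'
python3 -m inch '[[-1,[0,0.002,0.008],[0,0,0]],[-1,[0,0.002,0.008],[0,0,0]],[-1,[0,0.002,0.008],[0,0,0]]]'
python3 -c "
from h import *
to(None)"
```

```text
clock: 12.9
tool_pos: [0.5414, 0.0283, 0.2239]
orientation: [2.337, -0.034, 1.671]
ft_force: [-0.4, -0.1, -0.1]
gripper_width: 0.005
grasp_force: 0.0
clock: 13.2
tool_pos: [0.5629, 0.031, 0.2117]
orientation: [2.336, -0.035, 1.671]
ft_force: [-0.6, 0.5, 0.2]
gripper_width: 0.005
grasp_force: 0.0
pos [0.5629 0.031  0.2117] rpy [ 2.336 -0.035  1.671] t 13.2 f [-0.6  0.5  0.2] w 0.005 q [-0.02  0.02  2.37  2.01  0.12 -2.07]
```

```bash
cat >> h.py <<'E'
def turn(roll,pitch,yaw):
    from workcell import robot
    R=Ro.from_euler("xyz",robot.sense()["orientation"]);print("turn",(R.inv()*Ro.from_euler("xyz",[roll,pitch,yaw])).as_rotvec().round(3))
E
python3 -c "
from h import *
turn(np.pi-.4,0,1.634)"
```

```text
turn [ 0.405 -0.05   0.011]
```

```bash
python3 -m inch '[[-0.3,[0,0,-0.02],[0.1,-0.012,0.003]],[-0.3,[0,0,0],[0.1,-0.012,0.003]],[-0.3,[0,0,0],[0.1,-0.013,0.003]],[-0.3,[0,0,0],[0.105,-0.013,0.002]],[-0.3,[0,0,0],[0,0,0]],[-0.3,[0,0,0],[0,0,0]]]'
python3 -c "
from h import *
bx=(.581,-.167,.065)
turn(np.pi-.4,0,1.634)
P=np.append(rx(bx,(.012,.181)),.118); d=np.array([np.sin(.4)*np.cos(.065),np.sin(.4)*np.sin(.065),-np.cos(.4)])
to(P+.008*d-.05*d);to(P+.008*d)"
```

```text
clock: 13.8
tool_pos: [0.5646, 0.0567, 0.2194]
orientation: [2.388, -0.079, 1.715]
ft_force: [0.2, 0.4, -0.5]
gripper_width: 0.35
grasp_force: 0.0
turn [ 0.35  -0.111  0.026]
pos [0.5646 0.0567 0.2194] rpy [ 2.388 -0.079  1.715] t 13.8 f [ 0.2  0.4 -0.5] w 0.35 q [-0.    0.01  2.32  1.15  0.17 -1.19]
shift [-0.0477 -0.0448  0.039 ] az None
pos [0.5646 0.0567 0.2194] rpy [ 2.388 -0.079  1.715] t 13.8 f [ 0.2  0.4 -0.5] w 0.35 q [-0.    0.01  2.32  1.15  0.17 -1.19]
shift [-0.0529 -0.062   0.0857] az None
```

```bash
python3 -m inch '[[-0.3,[0,0,0],[0.09,-0.028,0.007]],[-0.3,[0,0,0],[0.09,-0.028,0.007]],[-0.3,[0,0,0],[0.09,-0.028,0.006]],[-0.3,[0,0,0],[0.08,-0.027,0.006]],[-0.3,[0,0,0],[0,0,0]]]'
python3 -c "
from h import *
bx=(.581,-.167,.065)
turn(np.pi-.4,0,1.634)
to(None)"
```

```text
clock: 14.3
tool_pos: [0.5648, 0.0734, 0.2202]
orientation: [2.555, -0.078, 1.706]
ft_force: [-0.9, 0.7, -0.1]
gripper_width: 0.348
grasp_force: 0.0
turn [ 0.183 -0.103  0.027]
pos [0.5648 0.0734 0.2202] rpy [ 2.555 -0.078  1.706] t 14.3 f [-0.9  0.7 -0.1] w 0.348 q [ 0.06  0.02  2.19  0.31  0.36 -0.31]
```

```bash
python3 -m inch '[[-0.3,[0,0,0],[0.09,-0.05,0.013]],[-0.3,[0,0,0],[0.09,-0.05,0.013]],[-0.3,[0,0,0],[0,0,0]]]'
python3 -c "
from h import *
bx=(.581,-.167,.065)
turn(np.pi-.4,0,1.634)
P=np.append(rx(bx,(.012,.181)),.118); d=np.array([np.sin(.4)*np.cos(.065),np.sin(.4)*np.sin(.065),-np.cos(.4)])
to(P+.008*d-.05*d)"
```

```text
clock: 14.6
tool_pos: [0.5645, 0.0768, 0.2193]
orientation: [2.722, -0.017, 1.649]
ft_force: [0.6, 0.5, 0.7]
gripper_width: 0.351
grasp_force: 0.0
turn [ 0.019 -0.022  0.007]
pos [0.5645 0.0768 0.2193] rpy [ 2.722 -0.017  1.649] t 14.6 f [0.6 0.5 0.7] w 0.351 q [ 0.14  0.06  2.07 -0.02  0.59  0.08]
shift [-0.0644 -0.0291  0.0543] az None
```

```bash
python3 -m inch '[[-0.3,[-0.032,-0.0145,0],[0.019,-0.022,0.007]],[-0.3,[-0.032,-0.0145,0.014],[0,0,0]],[-0.3,[0,0,0.02],[0,0,0]],[-0.3,[0,0,0.02],[0,0,0]],[-0.3,[0,0,0],[0,0,0]]]'
python3 -c "
from h import *
bx=(.581,-.167,.065)
turn(np.pi-.4,0,1.634)
P=np.append(rx(bx,(.012,.181)),.118); d=np.array([np.sin(.4)*np.cos(.065),np.sin(.4)*np.sin(.065),-np.cos(.4)])
to(P+.008*d)"
```

```text
clock: 15.1
tool_pos: [0.5594, 0.0103, 0.1538]
orientation: [2.745, 0.0, 1.631]
ft_force: [-0.6, -0.0, -0.0]
gripper_width: 0.348
grasp_force: 0.0
turn [-0.004  0.001 -0.002]
pos [0.5594 0.0103 0.1538] rpy [2.745 0.    1.631] t 15.1 f [-0.6 -0.  -0. ] w 0.348 q [ 0.    0.16  2.14  0.05  0.46 -0.1 ]
shift [0.0028 0.0065 0.0495] az None
```

```bash
python3 -m inch '[[-0.3,[0.0028,0.0065,0.01],[0,0,0]],[-0.3,[0,0,0.02],[0,0,0]],[-0.3,[0,0,0.0195],[0,0,0]],[-0.3,[0,0,0],[0,0,0]],[-1,[0,0,0],[0,0,0]],[-1,[0,0,0],[0,0,0]],[-1,[0,0,0],[0,0,0]],[-1,[0,0,0],[0,0,0]]]' 30
python3 -c "
from h import *
to(None)"
```

```text
clock: 15.9
tool_pos: [0.5853, 0.0143, 0.1135]
orientation: [2.744, 0.003, 1.63]
ft_force: [-1.8, 1.0, -2.5]
gripper_width: 0.118
grasp_force: 30.0
pos [0.5853 0.0143 0.1135] rpy [2.744 0.003 1.63 ] t 15.9 f [-1.8  1.  -2.5] w 0.118 q [ 0.01  0.26  2.12  0.04  0.37 -0.08]
```

```bash
python3 -m inch '[[-1,[0,0.005,0.005],[0,0,0]],[-1,[0,0.0045,0.0055],[0,0,0]],[-1,[0,0.004,0.006],[0,0,0]],[-1,[0,0.0034,0.006],[0,0,0]],[-1,[0,0.0028,0.0062],[0,0,0]],[-1,[0,0.0022,0.0065],[0,0,0]],[-1,[0,0,0],[0,0,0]]]'
python3 -c "
from h import *
to(None)"
python3 -m inch '[[-1,[0,0.001,0.005],[0,0,0]],[-1,[0,0,0],[0,0,0]]]'
python3 - <<'E'
from h import *
from workcell import robot
import cv2
to(None)
a=robot.capture("side")["img"];b=robot.capture("scene")["img"]
A=cv2.resize(a[60:300,230:480],None,fx=2,fy=2);B=cv2.resize(b[60:270,150:360],None,fx=2,fy=2)
o=np.zeros((480,780,3),np.uint8);o[:,:400]=A[:480,:400];o[:420,400:]=B[:420,:380];cv2.imwrite("pics/lid3.png",o)
E
```

```text
clock: 16.6
tool_pos: [0.6185, 0.0165, 0.0883]
orientation: [2.748, 0.003, 1.63]
ft_force: [-11.0, 5.3, 4.2]
gripper_width: 0.117
grasp_force: 30.0
pos [0.6185 0.0165 0.0883] rpy [2.748 0.003 1.63 ] t 16.6 f [-11.    5.3   4.2] w 0.117 q [ 0.02  0.35  2.06  0.04  0.34 -0.08]
clock: 16.8
tool_pos: [0.6203, 0.0164, 0.0845]
orientation: [2.748, 0.003, 1.63]
ft_force: [-18.7, 2.2, 13.9]
gripper_width: 0.117
grasp_force: 30.0
pos [0.6203 0.0164 0.0845] rpy [2.748 0.003 1.63 ] t 16.8 f [-18.7   2.2  13.9] w 0.117 q [ 0.02  0.36  2.06  0.04  0.33 -0.08]
```

```bash
python3 -m inch '[[-1,[0,0.001,0.004],[0,0,0]],[-1,[0,0,0],[0,0,0]]]'
python3 -m inch '[[-0.6,[0,0,0],[0,0,0]],[-0.3,[0,0,0],[0,0,0]],[-0.3,[0,0,0],[0,0,0]],[-0.3,[0,0,-0.03],[0,0,0]],[-0.3,[0,0,-0.04],[0,0,0]],[-0.3,[0,-0.02,-0.04],[0,0,0]],[-0.3,[0,-0.03,-0.04],[0,0,0]],[-0.3,[0,0,0],[0,0,0]]]'
python3 - <<'E'
from h import *
from workcell import robot
import cv2
to(None)
a=robot.capture("side")["img"];b=robot.capture("scene")["img"]
A=cv2.resize(a[60:300,230:480],None,fx=2,fy=2);B=cv2.resize(b[60:270,150:360],None,fx=2,fy=2)
o=np.zeros((480,780,3),np.uint8);o[:,:400]=A[:480,:400];o[:420,400:]=B[:420,:380];cv2.imwrite("pics/lid4.png",o)
E
```

```text
clock: 17.1
tool_pos: [0.6219, 0.0164, 0.0811]
orientation: [2.75, 0.003, 1.63]
ft_force: [-24.0, -0.5, 18.7]
gripper_width: 0.117
grasp_force: 30.0
clock: 17.9
tool_pos: [0.5197, 0.0104, 0.2047]
orientation: [2.738, 0.003, 1.63]
ft_force: [-0.9, 0.1, -0.1]
gripper_width: 0.35
grasp_force: 0.0
pos [0.5197 0.0104 0.2047] rpy [2.738 0.003 1.63 ] t 17.9 f [-0.9  0.1 -0.1] w 0.35 q [ 0.    0.01  2.16  0.03  0.57 -0.08]
```

View pics/lid4.png

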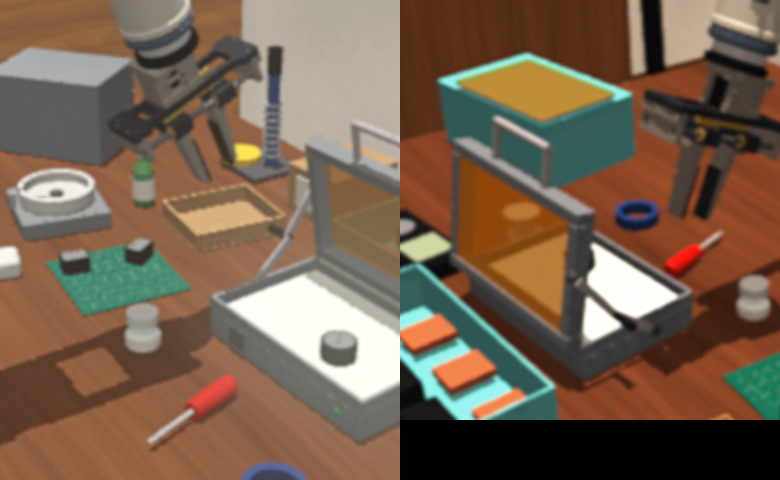

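```bash
python3 - <<'E'
from h import *
sd=lambda u,v:("side",np.array([(u+.5)/2-.5+230,(v+.5)/2-.5+60]));sc=lambda u,v:("scene",np.array([(u-400+.5)/2-.5+150,(v+.5)/2-.5+60]))
bx=(.581,-.167,.065)
def loc(p): 
    c,s=np.cos(bx[2]),np.sin(bx[2]);d=p[:2]-np.array(bx[:2]);return np.array([c*d[0]+s*d[1],-s*d[0]+c*d[1],p[2]]).round(4)
for n,a,b in(("knob",sd(281,233),sc(630,320)),("bar",sd(350,125),sc(493,120)),("lidcorner",sd(312,142),sc(590,213))):
    t=tri(a,b);print(n,t,loc(t[0]))
print("bar mid scene",sc(522,135)[1]," handle z on plane?")
h=lambda th:np.append(rx(bx,(.085-.2235*np.cos(th+.067),0)),.058+.2235*np.sin(th+.067))
for th in(1.2,1.25,1.3,1.35,1.4): print(th,proj("scene",h(th)).round(1),proj("scene",h(th)+[0.0034,-.0525,0]).round(1))
print(sc(498,121)[1],sc(547,150)[1])
to(np.append(rx(bx,(-.10,.0)),.3))
turn(np.pi,0,np.pi/2+.065)
E
```

```text
knob (array([0.6126, 0.0052, 0.0919]), 'res', 1.37) [0.0427 0.1698 0.0919]
bar (array([ 0.6447, -0.1374,  0.2957]), 'res', 11.51) [0.0655 0.0254 0.2957]
lidcorner (array([ 0.6326, -0.0285,  0.2289]), 'res', 0.57) [0.0605 0.1349 0.2289]
bar mid scene [210.75 127.25]  handle z on plane?
1.2 [224.2 125.1] [212.3 118.6]
1.25 [220.3 125.1] [208.4 118.6]
1.3 [216.3 125.4] [204.4 118.8]
1.35 [212.2 125.8] [200.4 119.2]
1.4 [208.1 126.5] [196.3 119.8]
[198.75 120.25] [223.25 134.75]
pos [0.5226 0.0105 0.2028] rpy [2.739 0.003 1.629] t 18.0 f [ 0.2  0.  -0.6] w 0.349 q [ 0.    0.01  2.16  0.03  0.57 -0.08]
shift [-0.1816 -0.01   -0.1093] az None
turn [ 0.403  0.005 -0.006]
```

Stay is past straight (knob at local (0.043, 0.092)) and the lid is at about 1.37. Next, the puck.

```bash
python3 -m inch '[[-0.3,[0,0,-0.045],[0.1,0,0]],[-0.3,[0,0,-0.045],[0.1,0,0]],[0.5,[0,0,0],[0.1,0,0]],[0.5,[0,0,0],[0.103,0.005,-0.006]],[1,[-0.042,0.01,0],[0,0,0]],[1,[-0.042,0.01,0],[0,0,0]],[1,[-0.042,0.01,0],[0,0,0]],[1,[-0.042,0.01,0],[0,0,0]],[1,[-0.042,0.01,0],[0,0,0]],[1,[0,0,0],[0,0,0]]]'
python3 -m inch '[[1,[0,0,0],[0,0,-0.131]],[1,[0,0,0],[0,0,-0.131]],[1,[0,0,0],[0,0,-0.131]],[1,[0,0,0],[0,0,-0.131]],[1,[0,0,0],[0,0,-0.131]],[1,[0,0,0],[0,0,-0.131]],[1,[0,0,0],[0,0,-0.131]],[1,[0,0,0],[0,0,-0.131]],[1,[0,0,0],[0,0,-0.131]],[1,[0,0,0],[0,0,-0.131]],[1,[0,0,0],[0,0,-0.131]],[1,[0,0,0],[0,0,-0.131]]]'
cat >> h.py <<'E'
def wpix(name,P):
    d=np.load(name+".npz");fo,cx,cy=d["k"];f=200/np.tan(np.radians(fo/2))
    c=np.linalg.inv(d["M"])@np.append(P,1);r=np.hypot(c[0],c[1]);t=np.arctan2(r,c[2]);return np.array([cx+f*t*c[0]/r,cy+f*t*c[1]/r])
def blob(name,P,half,thr,z,chan=None):
    "dark blob nearest predicted point P; returns world centre of blob, long-axis angle (deg)"
    import cv2
    i=cv2.imread(name);u,v=wpix(name,P);x0,y0=max(int(u-half),0),max(int(v-half),0);c=i[y0:y0+2*half,x0:x0+2*half]
    m=thr(c.astype(int)).astype(np.uint8);m=cv2.morphologyEx(m,cv2.MORPH_OPEN,np.ones((3,3)))
    n,l,st,ce=cv2.connectedComponentsWithStats(m);out=[]
    for k in range(1,n):
        if st[k,4]<60: continue
        pts=np.argwhere(l==k)[:,::-1];w=np.array([wray(name,x0+p[0],y0+p[1],z) for p in pts.astype(float)])
        (cx,cy),(a,b),an=cv2.minAreaRect((w*1000).astype(np.float32));an=an if a>b else an+90
        out.append((np.round([cx/1000,cy/1000],4).tolist(),w.mean(0).round(4).tolist(),round(max(a,b)),round(min(a,b)),round(an%180,1),int(st[k,4])))
    return (round(u),round(v)),out
E
python3 - <<'E'
from h import *
i,M,s=wcap("pics/w3.png");to(None)
print(blob("pics/w3.png",[.5546,-.2001,.064],55,lambda c:c.max(2)<100,.052))
print(blob("pics/w3.png",[.5546,-.2001,.064],55,lambda c:c.max(2)<140,.064))
E
```

```text
clock: 19.0
tool_pos: [0.558, -0.2019, 0.2794]
orientation: [3.139, -0.001, 1.633]
ft_force: [0.5, 0.1, -0.8]
gripper_width: 0.996
grasp_force: 0.0
clock: 20.2
tool_pos: [0.5566, -0.1966, 0.28]
orientation: [3.139, 0.002, -3.069]
ft_force: [-0.1, 0.4, -0.6]
gripper_width: 0.997
grasp_force: 0.0
pos [ 0.5566 -0.1966  0.2801] rpy [ 3.139e+00  2.000e-03 -3.062e+00] t 20.25 f [ 0.7 -0.3  0.7] w 1.001 q [-0.34  0.24  1.64  0.    1.26 -2.  ]
((316, 174), [([0.4953, -0.2574], [0.4953, -0.2567], 31, 14, 92.8, 221), ([0.4877, -0.1499], [0.4876, -0.1506], 28, 14, 95.4, 212), ([0.5531, -0.2039], [0.5528, -0.2043], 45, 43, 3.9, 926)])
((316, 174), [([0.4923, -0.2054], [0.4908, -0.206], 136, 17, 94.0, 1163), ([0.5516, -0.2044], [0.551, -0.2042], 46, 45, 93.9, 1060)])
```

```bash
python3 -m inch '[[1,[0.004,-0.007,0.03],[0,0,0]],[1,[0,0,0.045],[0,0,0]],[1,[0,0,0.045],[0,0,0]],[1,[0,0,0.045],[0,0,0]],[0.5,[0,0,0.03],[0,0,0]],[0.5,[0,0,0.03],[0,0,0]],[0.5,[0,0,0.011],[0,0,0]],[-1,[0,0,0],[0,0,0]],[-1,[0,0,0],[0,0,0]],[-1,[0,0,0],[0,0,0]],[-1,[0,0,0],[0,0,0]],[-1,[0,0,0],[0,0,0]]]' 25
python3 -m inch '[[-1,[0,0,-0.03],[0,0,0]],[-1,[0,0,-0.04],[0,0,0]],[-1,[0,0,-0.04],[0,0,0]],[-1,[0.015,0,-0.04],[0,0,0]],[-1,[0.015,0,0],[0,0,0]],[-1,[0,0,0],[0,0,0]]]'
python3 -c "
from h import *
to(None)"
```

```text
clock: 21.45
tool_pos: [0.554, -0.2043, 0.047]
orientation: [3.141, 0.006, -3.075]
ft_force: [-0.5, 0.6, 6.4]
gripper_width: 0.473
grasp_force: 25.0
clock: 22.05
tool_pos: [0.5211, -0.2063, 0.1963]
orientation: [3.141, 0.004, -3.076]
ft_force: [-0.3, -0.5, -1.1]
gripper_width: 0.472
grasp_force: 25.0
pos [ 0.5211 -0.2063  0.1963] rpy [ 3.141  0.004 -3.076] t 22.05 f [-0.3 -0.5 -1.1] w 0.472 q [-0.38  0.27  1.79  0.    1.07 -2.02]
```

```bash
python3 -m inch '[[-1,[0,0.03,0],[0,0,0]],[-1,[0,0.0466,0],[0,0,0]],[-1,[0,0.0466,0],[0,0,0]],[-1,[0,0.0466,0],[0,0,0]],[-1,[0,0.0466,0],[0,0,0]],[-1,[0,0.0466,0],[0,0,0]],[-1,[0,0.0466,0],[0,0,0]],[-1,[-0.041,0.0466,0],[0,0,0]],[-1,[-0.041,0.0466,0],[0,0,0]],[-1,[-0.041,0,0.03],[0,0,0]],[-1,[-0.042,0,0.03],[0,0,0]],[-1,[0,0,0.02],[0,0,0]]]'
python3 - <<'E'
from h import *
wcap("pics/w4.png");to([.659,.207,.011])
E
```

```text
clock: 23.25
tool_pos: [0.6467, 0.1882, 0.1135]
orientation: [3.14, 0.002, -3.075]
ft_force: [0.7, 0.4, -0.8]
gripper_width: 0.475
grasp_force: 25.0
pos [0.6425 0.1871 0.1102] rpy [ 3.142 -0.004 -3.075] t 23.3 f [-2.5 -0.7 -2.9] w 0.472 q [ 0.28  0.53  1.61  0.    1.01 -1.36]
shift [-0.0182  0.0187  0.0991] az None
```

View pics/w4.png

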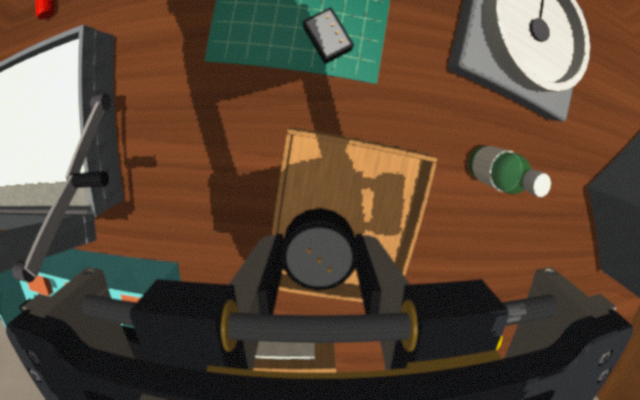

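Puck is held, with the tray's near rim corners at (289,131) and (437,156). Refining the tray centre.

```bash
python3 - <<'E'
from h import *
a=wray("pics/w4.png",289,131,.032);b=wray("pics/w4.png",437,156,.032);d=b-a;L=np.hypot(*d);n=np.array([d[1],-d[0]])/L
print(a,b,L,(a+b)/2+n*.075);to(np.append((a+b)/2+n*.075,.011))
E
```

```text
[0.5834623  0.15944077] [0.59391756 0.28580556] 0.12679658100358834 [0.66343452 0.2164389 ]
pos [0.6425 0.1871 0.1102] rpy [ 3.142 -0.004 -3.075] t 23.3 f [-2.5 -0.7 -2.9] w 0.472 q [ 0.28  0.53  1.61  0.    1.01 -1.36]
shift [-0.0232  0.0279  0.0991] az None
```

```bash
python3 -m inch '[[-1,[-0.021,0.025,0],[0,0,0]],[-1,[0,0,0.03],[0,0,0]],[-1,[0,0,0.03],[0,0,0]],[-1,[0,0,0.02],[0,0,0]],[-1,[0,0,0.011],[0,0,0]],[-1,[0,0,0.005],[0,0,0]],[-1,[0,0,0],[0,0,0]]]'
python3 -m inch '[[0.2,[0,0,0],[0,0,0]],[0.2,[0,0,0],[0,0,0]],[0.2,[0,0,0],[0,0,0]],[0.2,[0,0,-0.03],[0,0,0]],[0.4,[0,0,-0.04],[0,0,0]],[1,[0,0,-0.05],[0,0,0]],[1,[0,0,-0.05],[0,0,0]],[1,[0.045,0,-0.02],[0,0,0]],[1,[0.045,0,0],[0,0,0]],[1,[0.045,0,0],[0,0,0]],[1,[0.015,0,0],[0,0,0]],[1,[0,0,0],[0,0,0]]]'
python3 - <<'E'
from h import *
wcap("pics/w5.png");to(None)
n="pics/w5.png"
gr=lambda c:(c[...,1]-c[...,2]<25)
for P in([.4968,.1871,.027],[.4047,.2058,.027]):
    print(blob(n,P,30,gr,.027));print(blob(n,P,30,lambda c:gr(c)&(c.max(2)>95),.027))
print("puck",blob(n,[.661,.213,.029],45,lambda c:c.max(2)<75,.02))
E
```

```text
clock: 24.0
tool_pos: [0.6631, 0.214, 0.0218]
orientation: [3.14, 0.002, -3.075]
ft_force: [0.9, 0.2, -0.8]
gripper_width: 0.472
grasp_force: 25.0
clock: 25.2
tool_pos: [0.5119, 0.2037, 0.2125]
orientation: [3.14, 0.004, -3.074]
ft_force: [0.0, -0.1, -0.9]
gripper_width: 0.997
grasp_force: 0.0
pos [0.5137 0.204  0.2125] rpy [ 3.139  0.005 -3.074] t 25.25 f [ 0.6  0.3 -0.9] w 0.996 q [ 0.38  0.24  1.8   0.    1.1  -1.26]
((306, 167), [([0.4973, 0.1853], [0.4974, 0.1855], 41, 29, 32.4, 846), ([0.5258, 0.186], [0.5281, 0.1781], 68, 11, 93.7, 354)])
((306, 167), [])
((327, 89), [([0.3752, 0.2032], [0.3729, 0.211], 67, 12, 94.3, 390), ([0.4057, 0.2043], [0.4058, 0.2045], 39, 27, 168.4, 795)])
((327, 89), [([0.3751, 0.2066], [0.3729, 0.2129], 60, 12, 94.4, 372), ([0.4051, 0.2049], [0.4048, 0.2052], 36, 24, 168.3, 618)])
puck ((319, 291), [([0.6454, 0.2127], [0.6442, 0.2119], 38, 21, 93.7, 259), ([0.7271, 0.2158], [0.7286, 0.2165], 135, 42, 93.8, 1726)])
```

```bash
python3 -m inch '[[0.3,[0.0177,-0.0175,0.02],[0,0,0]],[0.3,[0,0,0.03],[0,0,-0.1245]],[0.3,[0,0,0.03],[0,0,-0.1245]],[0.3,[0,0,0.03],[0,0,-0.1245]],[0.3,[0,0,0.03],[0,0,-0.1245]],[0.3,[0,0,0],[0,0,0]],[0.3,[0,0,0],[0,0,0]]]'
python3 -c "
from h import *
to([.4972,.1854,.008],np.radians(212.4))"
```

```text
clock: 25.95
tool_pos: [0.4983, 0.1855, 0.0714]
orientation: [3.142, 0.003, -2.581]
ft_force: [0.3, 0.2, 0.3]
gripper_width: 0.645
grasp_force: 0.0
pos [0.4983 0.1855 0.0714] rpy [ 3.142e+00  3.000e-03 -2.581e+00] t 25.95 f [0.3 0.2 0.3] w 0.645 q [ 0.35  0.39  1.95  0.    0.79 -1.78]
shift [0.0012 0.0005 0.0634] az -0.005
```

```bash
python3 -m inch '[[0.3,[0.001,0,0.04],[0,0,0]],[0.3,[0,0,0.023],[0,0,0]],[0.3,[0,0,0],[0,0,0]],[-1,[0,0,0],[0,0,0]],[-1,[0,0,0],[0,0,0]],[-1,[0,0,0],[0,0,0]],[-1,[0,0,0],[0,0,0]],[-1,[0,0,0],[0,0,0]],[-1,[0,0,-0.03],[0,0,0]],[-1,[0,0,-0.04],[0,0,0]],[-1,[0,0,-0.04],[0,0,0]],[-1,[0,0,0],[0,0,0]]]' 25
python3 -m inch '[[-1,[0,0,-0.03],[0,0,0.124]],[-1,[0,0,-0.02],[0,0,0.124]],[-1,[0,0,0],[0,0,0.124]],[-1,[0,0,0],[0,0,0.125]],[-1,[0,0,0],[0,0,0]]]'
python3 -c "
from h import *
to([.5422,-.1094,.046],3.207)"
```

```text
clock: 27.15
tool_pos: [0.4993, 0.1859, 0.1236]
orientation: [-3.14, 0.012, -2.577]
ft_force: [0.5, -0.7, -0.8]
gripper_width: 0.302
grasp_force: 25.0
clock: 27.65
tool_pos: [0.4956, 0.1845, 0.1679]
orientation: [3.14, 0.003, -3.076]
ft_force: [-0.8, 0.4, -0.4]
gripper_width: 0.305
grasp_force: 25.0
pos [0.4956 0.1845 0.1679] rpy [ 3.140e+00  3.000e-03 -3.076e+00] t 27.65 f [-0.8  0.4 -0.4] w 0.305 q [ 0.35  0.26  1.89  0.    1.   -1.28]
shift [-0.0269 -0.2965  0.1215] az 0.0
```

```bash
python3 -m inch '[[-1,[-0.003,-0.03,0],[0,0,0]],[-1,[-0.004,-0.044,0],[0,0,0]],[-1,[-0.004,-0.044,0],[0,0,0]],[-1,[-0.004,-0.044,0],[0,0,0]],[-1,[-0.004,-0.044,0],[0,0,0]],[-1,[-0.004,-0.044,0],[0,0,0]],[-1,[-0.004,-0.046,0],[0,0,0]],[-1,[0,0,0.03],[0,0,0]],[-1,[0,0,0.03],[0,0,0]],[-1,[0,0,0.03],[0,0,0]],[-1,[0,0,0],[0,0,0]],[-1,[0,0,0],[0,0,0]]]'
python3 -c "
from h import *
to([.5422,-.1094,.05],3.207)"
```

```text
clock: 28.85
tool_pos: [0.5427, -0.1086, 0.0778]
orientation: [3.139, 0.002, -3.072]
ft_force: [-0.2, -0.3, 0.4]
gripper_width: 0.305
grasp_force: 25.0
pos [ 0.5427 -0.1086  0.0778] rpy [ 3.139e+00  2.000e-03 -3.072e+00] t 28.85 f [-0.2 -0.3  0.4] w 0.305 q [-0.2   0.41  1.9   0.    0.83 -1.84]
shift [ 0.0006 -0.0009  0.0278] az 0.004
```

```bash
python3 -m inch '[[-1,[0,0,0.015],[0,0,0]],[-1,[0,0,0.008],[0,0,0]],[-1,[0,0,0],[0,0,0]]]'
python3 -m inch '[[-1,[0,0,0.004],[0,0,0]],[-1,[0,0,0],[0,0,0]]]'
python3 -m inch '[[-1,[0,0,0.003],[0,0,0]],[-1,[0,0,0],[0,0,0]]]'
```

```text
clock: 29.15
tool_pos: [0.5433, -0.1085, 0.0553]
orientation: [3.14, 0.003, -3.073]
ft_force: [-0.3, 0.1, -1.3]
gripper_width: 0.301
grasp_force: 25.0
clock: 29.35
tool_pos: [0.5435, -0.1086, 0.0514]
orientation: [3.14, 0.004, -3.074]
ft_force: [-0.6, -0.0, -0.4]
gripper_width: 0.297
grasp_force: 25.0
clock: 29.55
tool_pos: [0.5432, -0.1086, 0.048]
orientation: [3.14, 0.003, -3.074]
ft_force: [-0.5, 0.4, -1.1]
gripper_width: 0.301
grasp_force: 25.0
```

```bash
python3 -m inch '[[-1,[0,0,0.002],[0,0,0]],[-1,[0,0,0],[0,0,0]]]'
python3 -m inch '[[-1,[0,0,0.0015],[0,0,0]],[-1,[0,0,0],[0,0,0]]]'
```

```text
clock: 29.75
tool_pos: [0.5435, -0.1086, 0.0464]
orientation: [3.14, 0.004, -3.074]
ft_force: [-2.1, 0.7, 4.1]
gripper_width: 0.304
grasp_force: 25.0
clock: 29.95
tool_pos: [0.5436, -0.1086, 0.0463]
orientation: [3.14, 0.004, -3.074]
ft_force: [-5.9, 2.2, 22.6]
gripper_width: 0.304
grasp_force: 25.0
```

```bash
python3 -m inch '[[-0.1,[0,0,-0.001],[0,0,0]],[-0.1,[0,0,0],[0,0,0]],[-0.1,[0,0,-0.03],[0,0,0]],[-0.1,[0,0,-0.045],[0,0,0]],[-0.1,[0,0,-0.045],[0,0,0]],[0.3,[0,0,-0.045],[0,0,0]],[0.3,[0.0167,0.03,0],[0,0,0]],[0.3,[0.0167,0.046,0],[0,0,0]],[0.3,[0.0167,0.046,0],[0,0,0]],[0.3,[0.0167,0.046,0],[0,0,0]],[0.3,[0.0167,0.046,0],[0,0,0]],[0.3,[0.0167,0.046,0],[0,0,0]]]'
python3 -m inch '[[0.3,[0.016,0.046,0],[0,0,0]],[0.3,[0,0.015,0],[0,0,0.135]],[0.3,[0,0,0],[0,0,0.135]],[0.3,[0,0,0],[0,0,0]]]'
python3 - <<'E'
from h import *
wcap("pics/w6.png");n="pics/w6.png"
gr=lambda c:(c[...,1]-c[...,2]<25)
r=blob(n,[.4055,.2045,.027],40,gr,.027);print(r)
to([.4055,.2045,.012],np.radians(168.4))
E
```

```text
clock: 31.15
tool_pos: [0.4242, 0.1452, 0.2106]
orientation: [3.14, 0.004, -3.075]
ft_force: [1.0, -0.2, -0.6]
gripper_width: 0.65
grasp_force: 0.0
clock: 31.55
tool_pos: [0.4049, 0.2041, 0.2105]
orientation: [3.139, 0.003, 2.939]
ft_force: [0.2, -0.9, 0.0]
gripper_width: 0.649
grasp_force: 0.0
((319, 182), [([0.4051, 0.205], [0.3807, 0.2207], 96, 94, 168.3, 1424), ([0.4034, 0.2047], [0.4033, 0.2049], 41, 26, 168.3, 786)])
pos [0.405  0.2036 0.2105] rpy [3.139e+00 2.000e-03 2.943e+00] t 31.6 f [0.1 0.4 0.6] w 0.647 q [ 0.46  0.08  1.99  0.    1.06 -0.91]
shift [0.0002 0.0005 0.1985] az 0.004
```

```bash
python3 -m inch '[[0.3,[0.001,0.001,0.03],[0,0,0]],[0.3,[0,0,0.04],[0,0,0]],[0.3,[0,0,0.04],[0,0,0]],[0.3,[0,0,0.04],[0,0,0]],[0.3,[0,0,0.03],[0,0,0]],[0.3,[0,0,0.02],[0,0,0]],[0.3,[0,0,0],[0,0,0]],[-1,[0,0,0],[0,0,0]],[-1,[0,0,0],[0,0,0]],[-1,[0,0,0],[0,0,0]],[-1,[0,0,0],[0,0,0]],[-1,[0,0,0],[0,0,0]]]' 25
python3 -m inch '[[-1,[0,0,-0.03],[0,0,0]],[-1,[0,0,-0.04],[0,0,0]],[-1,[0,0,-0.04],[0,0,0]],[-1,[0,0,-0.04],[0,0,-0.135]],[-1,[0,0,-0.01],[0,0,-0.135]],[-1,[0,0,0],[0,0,0]]]'
python3 -c "
from h import *
to([.5467,-.1793,.048],3.207)"
```

```text
clock: 32.8
tool_pos: [0.4056, 0.2054, 0.0116]
orientation: [3.138, 0.004, 2.939]
ft_force: [-1.4, -0.4, 8.9]
gripper_width: 0.299
grasp_force: 25.0
clock: 33.4
tool_pos: [0.4057, 0.2054, 0.1729]
orientation: [3.138, 0.008, -3.072]
ft_force: [-0.1, 0.6, -1.0]
gripper_width: 0.303
grasp_force: 25.0
pos [0.4057 0.2054 0.1729] rpy [ 3.138  0.008 -3.072] t 33.4 f [-0.1  0.6 -1. ] w 0.303 q [ 0.47  0.13  2.03  0.    0.97 -1.18]
shift [-0.1129 -0.394   0.1244] az 0.004
```

```bash
python3 -m inch '[[-1,[-0.0125,-0.03,0],[0,0,0]],[-1,[-0.0125,-0.0455,0],[0,0,0]],[-1,[-0.0125,-0.0455,0],[0,0,0]],[-1,[-0.0125,-0.0455,0],[0,0,0]],[-1,[-0.0125,-0.0455,0],[0,0,0]],[-1,[-0.0125,-0.0455,0],[0,0,0]],[-1,[-0.0125,-0.0455,0],[0,0,0]],[-1,[-0.0125,-0.0455,0],[0,0,0]],[-1,[-0.0125,-0.0455,0],[0,0,0]],[-1,[0,0,0.04],[0,0,0]],[-1,[0,0,0.03],[0,0,0]],[-1,[0,0,0],[0,0,0]]]'
python3 -m inch '[[-1,[0,0,0.02],[0,0,0]],[-1,[0,0,0.015],[0,0,0]],[-1,[0,0,0.01],[0,0,0]],[-1,[0,0,0],[0,0,0]]]'
python3 -c "
from h import *
to([.5467,-.1793,.0486],3.207)"
```

```text
clock: 34.6
tool_pos: [0.5396, -0.1798, 0.0953]
orientation: [3.136, -0.005, -3.079]
ft_force: [-0.7, 0.7, -0.9]
gripper_width: 0.302
grasp_force: 25.0
clock: 35.0
tool_pos: [0.5429, -0.18, 0.0544]
orientation: [3.139, 0.001, -3.074]
ft_force: [-0.6, -0.3, -0.8]
gripper_width: 0.302
grasp_force: 25.0
pos [ 0.5429 -0.18    0.0544] rpy [ 3.139e+00  1.000e-03 -3.074e+00] t 35.0 f [-0.6 -0.3 -0.8] w 0.302 q [-0.32  0.47  1.87  0.    0.8  -1.97]
shift [-0.0038  0.0005  0.0058] az 0.002
```

```bash
python3 -m inch '[[-1,[0,0,0.004],[0,0,0]],[-1,[0,0,0],[0,0,0]]]'
python3 -m inch '[[-1,[0,0,0.0025],[0,0,0]],[-1,[0,0,0],[0,0,0]]]'
```

```text
clock: 35.2
tool_pos: [0.544, -0.1805, 0.0517]
orientation: [3.14, 0.004, -3.074]
ft_force: [-0.2, 0.0, 0.3]
gripper_width: 0.303
grasp_force: 25.0
clock: 35.4
tool_pos: [0.5439, -0.1806, 0.0491]
orientation: [3.14, 0.004, -3.074]
ft_force: [-0.5, 0.4, -0.7]
gripper_width: 0.303
grasp_force: 25.0
```

```bash
python3 -m inch '[[-1,[0,0,0.002],[0,0,0]],[-1,[0,0,0],[0,0,0]],[-0.1,[0,0,0],[0,0,0]],[-0.1,[0,0,0],[0,0,0]],[-0.1,[0,0,0],[0,0,0]],[-0.1,[0,0,-0.03],[0,0,0]],[-0.1,[0,0,-0.045],[0,0,0]],[0.3,[0,0,-0.045],[0,0,0]],[1,[0.03,0.01,-0.045],[0,0,0]],[1,[0.04,0.045,-0.045],[0,0,0]],[1,[0,0.045,-0.045],[0,0,0]],[1,[0,0.045,0],[0,0,0]]]'
python3 -m inch '[[1,[0,0.045,0],[0,0,0]],[1,[0,0.045,0],[0,0,0]],[1,[-0.01,0.045,0],[0,0,0]],[1,[-0.01,0.045,0],[0,0,0]],[1,[0,0.045,0],[0,0,0]],[1,[0,0.03,0],[0,0,0]],[1,[0,0,0],[0,0,0]],[1,[0,0,0],[0,0,0]]]'
python3 - <<'E'
from h import *
from workcell import robot
import cv2
i,M,s=wcap("pics/w7.png");to(None);n="pics/w7.png"
a=robot.capture("side")["img"];b=robot.capture("scene")["img"];cv2.imwrite("pics/side7.png",a);cv2.imwrite("pics/scene7.png",b)
u,v=wpix(n,[.457,.381,.056]);x0=int(np.clip(u-45,0,550));y0=int(np.clip(v-45,0,310));print("wheel",x0,y0)
R=lambda c,w,h:cv2.resize(c,(w,h),interpolation=cv2.INTER_CUBIC)
o=np.zeros((600,800,3),np.uint8)
o[:270,:360]=R(i[y0:y0+90,x0:x0+90],270,270)[:, :270] if False else R(i[y0:y0+90,x0-15:x0+105],360,270)
o[:300,370:800]=R(a[140:290,300:515],430,300)
o[300:600,:400]=R(b[110:260,160:360],400,300)
o[300:600,400:800]=R(i[100:400,120:520],400,300)
cv2.imwrite("pics/fin.png",o)
E
```

```text
clock: 36.6
tool_pos: [0.4829, -0.0656, 0.2778]
orientation: [-3.141, 0.011, -3.076]
ft_force: [0.1, 0.6, -1.0]
gripper_width: 0.862
grasp_force: 0.0
clock: 37.4
tool_pos: [0.4837, 0.1905, 0.2733]
orientation: [3.14, 0.003, -3.072]
ft_force: [0.2, -0.3, -0.8]
gripper_width: 1.002
grasp_force: 0.0
pos [0.4838 0.1898 0.2733] rpy [ 3.140e+00  3.000e-03 -3.074e+00] t 37.45 f [ 0.  -0.5 -0.6] w 1.003 q [ 0.37  0.13  1.79  0.    1.22 -1.27]
wheel 415 122
```

View pics/fin.png

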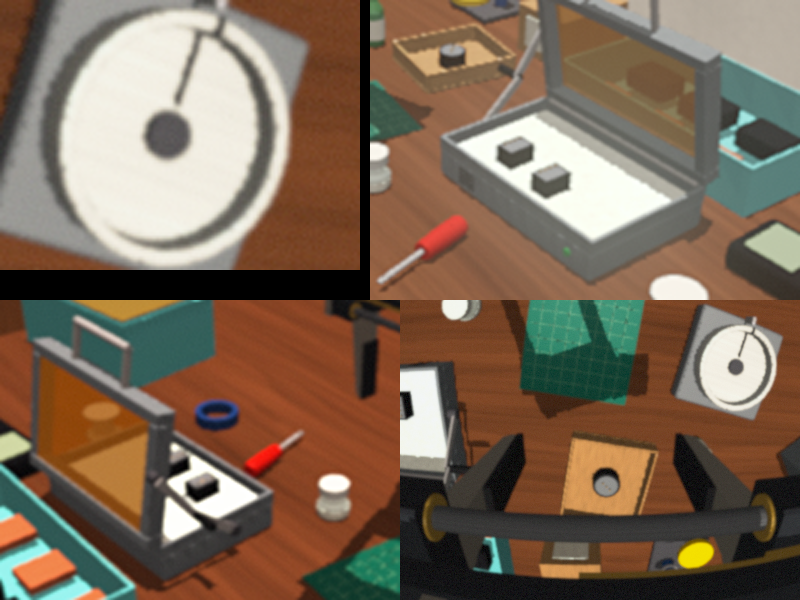

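Both modules lie flat on the bed, the puck is flat in the tray, and the lid is locked. I'll measure the wheel angle by polar sampling.

```bash
python3 - <<'E'
from h import *
import cv2
for n in("pics/w7.png","pics/w2.png"):
    g=cv2.imread(n).max(2).astype(np.float32);ph=np.arange(150,190,1.)
    for e in([.457,.381],[.4565,.3805]):
        f=lambda r,z:cv2.remap(g,*[np.array([[wpix(n,[e[0]+r*np.cos(np.radians(p)),e[1]+r*np.sin(np.radians(p)),z])[k] for p in ph]],np.float32) for k in(0,1)],cv2.INTER_LINEAR)[0]
        res={}
        for r,z,s in((.054,.056,-1),(.056,.056,-1),(.058,.056,-1),(.068,.056,1),(.07,.056,1),(.072,.056,1),(.035,.038,-1),(.045,.038,-1)):
            a=f(r,z)*s;w=np.clip(a-a.max()+45,0,None);res[r]=round(float((w*ph).sum()/w.sum()),1)
        print(n,e,res)
    print(f(.07,.056).astype(int))
E
```

```text
pics/w7.png [0.457, 0.381] {0.054: 166.9, 0.056: 166.8, 0.058: 167.2, 0.068: 169.7, 0.07: 169.8, 0.072: 169.9, 0.035: 166.9, 0.045: 166.9}
pics/w7.png [0.4565, 0.3805] {0.054: 166.1, 0.056: 166.3, 0.058: 166.5, 0.068: 169.3, 0.07: 169.3, 0.072: 169.3, 0.035: 165.9, 0.045: 166.2}
[113 112 112 114 116 113 114 114 116 113 112 113 113 113 114 119 130 153
 178 192 192 172 138 106  86  79  79  82  86  88  94 101 109 115 118 116
 114 114 115 113]
pics/w2.png [0.457, 0.381] {0.054: 166.9, 0.056: 167.2, 0.058: 167.5, 0.068: 171.6, 0.07: 173.4, 0.072: 169.1, 0.035: 166.7, 0.045: 167.4}
pics/w2.png [0.4565, 0.3805] {0.054: 166.3, 0.056: 166.5, 0.058: 166.9, 0.068: 172.0, 0.07: 172.4, 0.072: 168.7, 0.035: 165.7, 0.045: 166.8}
[196 196 195 190 184 175 169 164 159 153 152 146 140 142 147 160 193 231
 246 250 242 212 157 113 104 103 103 112 124 139 150 159 170 182 192 199
 206 211 217 221]
```

The mark trails the pointer by about 0.048 rad. That is inside the 0.08 limit but close to it, so I'll regrip and nudge it by +0.05.

```bash
python3 -m inch '[[-0.35,[0.0105,0.0364,0],[0,0,0]],[-0.35,[0.0105,0.0364,0],[0,0,0]],[-0.35,[0.0105,0.0364,0],[0,0,0]],[-0.35,[0.0104,0.0365,0],[0,0,0]],[-0.35,[0,0,0.04],[0,0,0.14]],[-0.35,[0,0,0.04],[0,0,0.14]],[-0.35,[0,0,0.04],[0,0,0.14]],[-0.35,[0,0,0.04],[0,0,0.14]],[-0.35,[0,0,0.02],[0,0,0]],[-0.35,[0,0,0],[0,0,0]],[-0.35,[0,0,0],[0,0,0]]]'
python3 -c "
from h import *
to([.4322,.3323,.0435],2.65)"
```

```text
clock: 38.65
tool_pos: [0.4336, 0.3326, 0.0942]
orientation: [3.138, 0.002, 2.648]
ft_force: [0.4, -0.6, 0.2]
gripper_width: 0.326
grasp_force: 0.0
pos [0.4336 0.3326 0.0942] rpy [3.138e+00 2.000e-03 2.648e+00] t 38.65 f [ 0.4 -0.6  0.2] w 0.326 q [ 0.65  0.38  1.91 -0.    0.85 -0.43]
shift [ 0.0011 -0.0011  0.0507] az -0.002
```

```bash
python3 -m inch '[[-0.35,[0.001,-0.0015,0.03],[0,0,0]],[-0.35,[0,0,0.021],[0,0,0]],[-0.35,[0,0,0],[0,0,0]],[-1,[0,0,0],[0,0,0]],[-1,[0,0,0],[0,0,0]],[-1,[0,0,0],[0,0,0]],[-1,[0,0,0],[0,0,0]],[-1,[0,0,0],[0,0,0]],[-1,[-0.0014,0,0],[0,0,-0.025]],[-1,[-0.0014,0,0],[0,0,-0.025]],[-1,[0,0,0],[0,0,0]],[-1,[0,0,0],[0,0,0]]]' 20
python3 -m inch '[[-0.35,[0,0,0],[0,0,0]],[-0.35,[0,0,0],[0,0,0]],[-0.35,[0,0,0],[0,0,0]],[-0.35,[0,0,-0.03],[0,0,0]],[0.3,[0,-0.02,-0.05],[0,0,-0.12]],[1,[0,-0.03,-0.05],[0,0,-0.12]],[1,[0,-0.03,-0.05],[0,0,-0.12]],[1,[0,-0.03,-0.04],[0,0,-0.13]],[1,[0,-0.03,0],[0,0,0]],[1,[0,0,0],[0,0,0]],[1,[0,0,0],[0,0,0]]]'
python3 - <<'E'
from h import *
import cv2
from workcell import robot
n="pics/w8.png";wcap(n);to(None)
g=cv2.imread(n).max(2).astype(np.float32);ph=np.arange(150,190,1.);e=[.457,.381]
f=lambda r,z:cv2.remap(g,*[np.array([[wpix(n,[e[0]+r*np.cos(np.radians(p)),e[1]+r*np.sin(np.radians(p)),z])[k] for p in ph]],np.float32) for k in(0,1)],cv2.INTER_LINEAR)[0]
for r,z,s in((.054,.056,-1),(.056,.056,-1),(.058,.056,-1),(.068,.056,1),(.07,.056,1),(.072,.056,1),(.035,.038,-1),(.045,.038,-1)):
    a=f(r,z)*s;w=np.clip(a-a.max()+45,0,None);print(r,round(float((w*ph).sum()/w.sum()),1),end="; ")
print(f(.07,.056).astype(int))
a=robot.capture("side")["img"];b=robot.capture("scene")["img"]
R=lambda c,w,h:cv2.resize(c,(w,h),interpolation=cv2.INTER_CUBIC)
u,v=wpix(n,[.457,.381,.056]);x0=int(np.clip(u-45,0,550));y0=int(np.clip(v-45,0,310))
o=np.zeros((600,800,3),np.uint8);o[:300,:400]=R(g.astype(np.uint8)[y0:y0+90,x0-15:x0+105],400,300)[...,None]
o[:300,400:]=R(a[140:290,300:500],400,300);o[300:,:400]=R(b[110:260,160:360],400,300);o[300:,400:]=R(b[180:330,220:420],400,300);cv2.imwrite("pics/fin2.png",o)
E
```

```text
clock: 39.85
tool_pos: [0.4344, 0.3313, 0.0443]
orientation: [3.138, 0.003, 2.699]
ft_force: [-1.4, -3.0, 8.4]
gripper_width: 0.104
grasp_force: 19.3
clock: 40.95
tool_pos: [0.411, 0.2044, 0.2447]
orientation: [3.139, 0.004, -3.096]
ft_force: [0.1, -0.1, -0.4]
gripper_width: 0.915
grasp_force: 0.0
pos [0.4109 0.2048 0.2443] rpy [ 3.140e+00  3.000e-03 -3.095e+00] t 41.0 f [-0.5 -0.1  0.6] w 0.953 q [ 0.46  0.06  1.94  0.    1.14 -1.16]
0.054 169.7; 0.056 169.3; 0.058 169.4; 0.068 172.8; 0.07 171.8; 0.072 170.0; 0.035 169.6; 0.045 169.3; [200 196 190 185 178 175 173 168 164 159 155 151 148 148 148 149 156 180
 220 240 247 244 226 177 135 109 100 102 102 102 104 109 123 152 177 191
 200 206 208 210]
```

View pics/fin2.png

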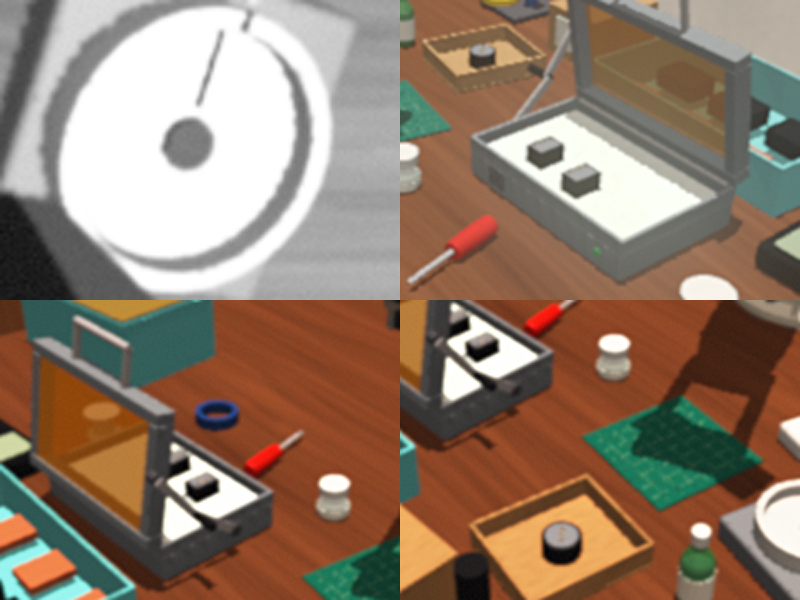

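The mark is now at 169.4° against the pointer at about 169.7°. Both modules are on the bed, the puck is in the tray, the lid is locked and the mat is empty, so I'm handing in.

```bash
python3 -c "
from workcell import robot
print(robot.hand_in())"
```

```text
the job is handed in; nothing more can be done
None
```

I handed the job in at about 41 s with everything done as far as the last pictures show: lid up with its stay past straight, puck flat in the tray, both modules from the mat flat on the bed, timer mark within about 0.5° of the pointer, and no bystander visibly moved; no verdict was returned.

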